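Free the jammed wash bottle and clear the returns bin

ROBOT

A 6-joint arm with a two-finger parallel gripper is mounted at the origin on a cart in front of the work surface, level with it; the furniture and walls round the work are solid. World frame = base frame: x ahead of the robot, y to its left, z up, the work surface at z = 0. Lengths are in mm, angles in rad, forces in N, time in s.
With the tool pointing down it reaches from about 350 to 975 mm from the base axis. Payload 7.1 kg.
Tool frame: the origin (TCP) lies on the front face of the gripper's body, between the roots of the fingers; the fingertips stand 80 mm ahead of it and the grasp point (between the pads) lies 61 mm ahead of it; z points along the fingers, y is the line along which they close (so a half turn about z gives the same grasp; the last joint's range is limited). The gripper opens to 88 mm and grips with 3 to 60 N. Pads are 20 mm wide; open, the fingers measure 115 mm over their backs; the gripper's body (75 mm by 178 mm) begins 61 mm behind the grasp point.
Start: joints at [-1.357, 0.423, 1.63, -0, 1.089, -0.019], TCP at [144.209, -608.119, 302.675] pointing down, gripper open.
Joint ranges: [-3, 3], [-0.9, 2.11], [0.09, 2.58], [-1.31, 4.45], [0.11, 2.69], [-2.54, 2.54]. Speed limits (rad/s): [2.39, 2.39, 3.01, 3.14, 3.14, 3.14].

INTERFACE

Orientations are given as a rotation vector (axis times angle).
In Python, from workcell import readout, vision, close_job gives the robot as it stands.
- The arm moves only by the tool servo_tool, never from a script. Its argument "plan" is a list that holds one entry, the list of rows, each a list of 7 numbers: the gripper command: -1 is fully open, 1 is shut, values between are in proportion, then the shift along the world's x, y, z in units of 40 mm (1.0 is 40 mm), then the turn, a rotation vector about the world's x, y, z in units of 5 degrees (1.0 is 5 degrees). A call has 1 to 5 rows; each row shifts and turns the commanded pose from where the row before left it; what a row does not reach is not made up. A row lasts 1/12 s, in which the tool goes at most 41.7 mm and 7.16 degrees, less where a joint would pass 70% of its speed; a pose out of reach is approached as far as the arm can. A call is refused whole if a number of a shift passes 1 or a number of a turn 1, either way. A call with a gripper value outside its range is refused whole. The fingers move at their own pace and stop on an object; the grip force is fixed at half the most. Time passes only in rows, so rows that do not move let the fingers close. It gives the time, the measured TCP pose, the force, the opening and the grip force at its end, in the units of the state.
- readout.get_obs(): the state, without advancing time (a new reading comes with each control period).
- vision.get_image(name): name is "scene" or "top" or "wrist"; returns the picture (384x512x3 uint8, red, green, blue); there is no depth.
- vision.camera_params(name): a dict with "fx", "fy", "cx", "cy" (pixels), "rvec" (rotation vector, rad) and "tvec" (3), from world to camera coordinates, as OpenCV has them; the wrist camera has in their place "hand_eye" (4x4, takes a point from camera to tool coordinates, whose origin is the TCP and whose axes are the flange's). Camera axes: x right, y down, z forward; pixel columns grow to the right and rows downward; lengths in mm; the calibration is good to about 2 mm. A picture is of the moment at which its call begins: read the wrist's pose just before it. camera_params takes no time and is no camera call.
- close_job(): hands the job in; it is judged then, once.
The state is a dict: "t": time; "qpos": joint angles; "qvel": joint speeds; "joint_torque": joint torques, N m; "ee_pos": TCP position; "orientation": TCP orientation; "ft_force": force on the tool from outside, world axes, zero at the start; "moment": the same for the moment, N m; "width": finger opening in mm; "grasp_force": force on a finger pad.
Only numpy, scipy, OpenCV 4.12 (cv2) and the standard library are available. Lean on these libraries where they do the work, as an engineer would, in place of code of your own. Each camera call takes 0.05 s, during which the arm holds its last target. There are 200 camera calls.

TASK

Clear the grey returns bin. Swing the clear hood of the wooden slide case back past its over-centre point so that it stays open, put the slide boxes in the case and shut the hood; lay the cutter and the marker pen, where present, flat in the long tool tray. Work the wash bottle out of the rear corner, where it is caught under the corner plate, and stand it upright on the square drip tray, in any order, leaving the mug, the tape roll and the loupe where they are.

Things in the scene. Friction and masses are not known exactly. Their poses are not given: they have to be found in the camera images.
- bin_floor (a point): grey plastic bin fixed to the bench; centre of its inner floor, 4 mm above the bench. Floor 240 mm along its x (robot side to rear) by 320 mm along y. Walls 4 mm thick, leaning outward 8 degrees, end 65 mm above the bench. In both rear (+x) corners a flat plate, 62 to 66 mm above the bench, covers the floor's outermost 46 x 46 mm: what lies under it cannot be lifted straight up.
- bottle_center (a point): white wash bottle, red cap and spout, 164 mm long, about 0.11 kg; middle of its axis, 82 mm from its flat base; z runs from base to spout. Body 52 mm diameter, 0 to 112 mm from the base; cap 30 mm diameter, to 135 mm; spout 8 mm diameter, to 164 mm.
- slides_1_center (a point): slide box, a white closed box 76 mm long (its y), 26 mm wide, 26 mm high, about 0.12 kg; its centre. May be absent. At the start it lies on the bin's floor.
- slides_2_center (a point): second slide box, the same as the first. May be absent.
- cutter_center (a point): snap-off cutter, blade retracted, 177 mm long (its y), 25 mm wide (its x), 19 mm high, about 0.08 kg; its centre; the body to grip spans 60 mm either side of it. May be absent. At the start it lies on the bin's floor.
- marker_center (a point): marker pen, 136 mm long (its y), 16 mm thick, about 0.03 kg; its centre. May be absent. At the start it lies on the bin's floor.
- tool_tray: long aluminium tray on the bench, fixed; outside 100 mm (its x) by 230 mm (its y), 30 mm high, walls 3 mm, open on top; origin at the centre of its underside.
- slide_case: light wooden slide case on the bench, fixed; outside 170 mm (its x) by 114 mm (its y), 36 mm high, walls 4 mm, floor 4 mm, closed by a clear hinged hood; origin at the centre of its underside.
- hood (a joint): angle of the clear hood: 0 shut, 1.85 fully open (leaning back past upright). The hinge runs along the rear (+x) rim. A weak over-centre spring (under 3 N at the grip) snaps it shut below about 1.1 rad and open beyond it.
- hood_grip (a point): centre of the hood's grip: a black bar 34 mm long along the hinge direction, 16 mm diameter, on a thin tab 28 mm in front of the hood's front edge; fingers pinching its two ends let it turn between them. It moves on a circle of 198 mm radius about hood_hinge.
- hood_hinge (a point): point on the hood's hinge axis, middle of the case's rear rim, 38 mm above the bench; the axis is this frame's y.
- drip_tray: shallow square steel drip tray on the bench, fixed; 125 x 125 mm outside, rim 12 mm high, walls and floor 3 mm; origin at the centre of its underside.
- bottle: the same wash bottle, origin at the centre of its base. It starts lying on the bin's floor against the rear wall, base in the rear left (+y) corner under the plate, spout towards the bin's -y end and slanting 6 to 11 degrees off the wall; beside the body no finger fits between it and the wall, but beside the spout there are 40 mm or more.
- mug: blue and white mug behind the bin, 92 mm high, a bystander; origin at its underside.
- tape: roll of tape lying flat on the left of the bench, 96 mm across, 48 mm high, a bystander; origin at its underside.
- eyeglass: black loupe behind the bin, 39 mm across, 24 mm high, a bystander; origin at its underside.

How it is judged:
By the outcome, as a careful person would: the job done as asked, in the order asked, and still so for the second after the job is handed in, with the robot touching nothing.
Of cutter, marker only 1 to 2 are there at a start; the rules pass over those that are not, and their reading is None.
Of slides_1, slides_2 only 1 to 2 are there at a start; the rules pass over those that are not, and their reading is None.
At some moment in a run one of cutter, marker, slides_1, slides_2 may be knocked a few centimetres aside while the robot is not near it.
Once in a run the grip may slacken for a moment while it holds something.
It also fails if it takes over 210 s, if anything falls off the work surface, if the arm or the gripper's body presses on something with over 40 N, if the wrist force passes 120 N, or if a joint passes its speed limit or range.

## Working session

There is one attempt and no reset: what is moved stays moved. The work goes in short steps, Python scripts to look and compute and a tool call to move; the robot and the scene stay as the last step left them, time stands still between calls to the robot, and variables do not carry over. Pictures are saved under pics/ and viewed, at most 14 in all, crops included, and the job is handed in when it is done.

Besides the shell and the picture viewer there is one more tool, called after "Request:" as name([rows], argument=value, ...), one row to a line, values as JSON. servo_tool: Moves the arm, as the interface text tells. Its arguments: {"type":"object","properties":{"plan":{"type":"array"}},"required":["plan"]}

```bash
mkdir -p pics; ls; cat > h.py <<'E'
import numpy as np,cv2
from scipy.spatial.transform import Rotation as R
from workcell import readout,vision
def cam(name,obs=None):
    p=vision.camera_params(name);K=np.array([[p["fx"],0,p["cx"]],[0,p["fy"],p["cy"]],[0,0,1.]])
    if "rvec" in p:
        Rm=cv2.Rodrigues(np.array(p["rvec"],float))[0];t=np.array(p["tvec"],float).ravel()
    else:
        o=obs or readout.get_obs();T=np.eye(4);T[:3,:3]=R.from_rotvec(o["orientation"]).as_matrix();T[:3,3]=o["ee_pos"]
        M=np.linalg.inv(T@np.array(p["hand_eye"]));Rm=M[:3,:3];t=M[:3,3]
    return K,Rm,t
def ray(c,uv,z):
    K,Rm,t=c;uv=np.atleast_2d(np.array(uv,float))
    d=(np.linalg.inv(K)@np.c_[uv,np.ones(len(uv))].T).T@Rm;o=-Rm.T@t
    return o+d*((z-o[2])/d[:,2])[:,None]
def proj(c,P):
    K,Rm,t=c;q=(K@(Rm@np.atleast_2d(P).T+t[:,None])).T;return q[:,:2]/q[:,2:]
def shot(name,fn):
    o=readout.get_obs();im=vision.get_image(name);cv2.imwrite("pics/"+fn,cv2.cvtColor(im,cv2.COLOR_RGB2BGR));return im,cam(name,o)
E
python3 - <<'E'
from h import *
for n in("scene","top"):
    im,c=shot(n,n+"0.png");print(n,-c[1].T@c[2],c[0][0,0])
    big=cv2.resize(cv2.imread(f"pics/{n}0.png"),(800,600),interpolation=cv2.INTER_CUBIC);cv2.imwrite(f"pics/{n}0b.png",big)
o=readout.get_obs();print(o)
E
```

```text
pics
scene [ 131.71544976 -812.44348465 1177.13366562] 399.5336399645793
top [ 417.49559972   76.91200571 1138.63922308] 356.00713380615207
{'t': 0.1, 'qpos': array([-1.35697180e+00,  4.23726104e-01,  1.63059446e+00, -4.47416929e-07,
        1.08857953e+00, -1.89930235e-02]), 'qvel': array([-1.62397617e-03, -1.66269733e-03, -3.02912574e-03,  3.11152334e-04,
        7.23555674e-05, -8.90920072e-04]), 'joint_torque': array([ 5.43170027e-04, -5.45608842e+01, -2.74324751e+01,  6.46313536e-02,
        1.87857659e-02, -2.72817391e-05]), 'ee_pos': array([ 144.14837258, -607.7586558 ,  302.01079025]), 'orientation': array([-3.11903837e+00, -3.64732752e-01,  2.00285628e-04]), 'ft_force': array([-0.8316046 ,  0.58564203, -0.57816058]), 'moment': array([0.02465446, 0.01529547, 0.04884165]), 'grasp_force': 0.0, 'width': 87.94224170995314}
```

View pics/top0b.png

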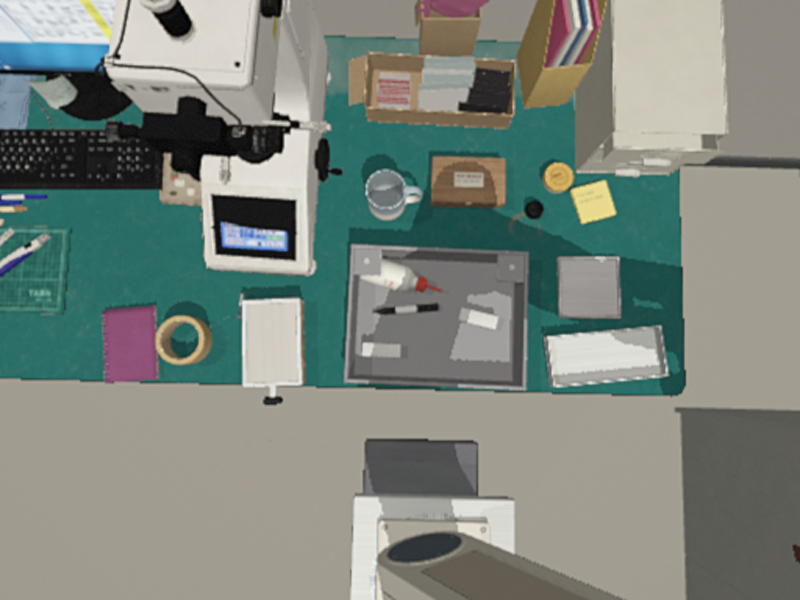

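View pics/scene0b.png

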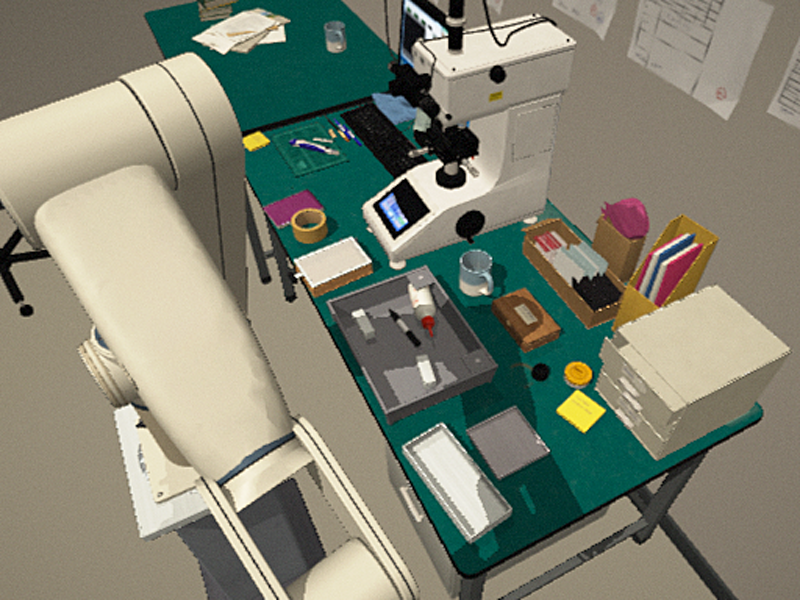

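The top view shows two slide boxes (≈(382,350) and (478,319) in the 800x600 view), the marker (405,309), the bottle (400,275) with its red spout to the right, and no cutter. The case is at (272,342) with its grip at (272,400), the tool tray at (606,356) and the drip tray at (589,287). The scene view agrees.

```bash
python3 - <<'E'
from h import *
c=cam("top")
P={"grip z30":((272,400),30),"case corners":((242,300),38),"c2":((302,297),38),"c3":((304,385),38),"c4":((242,387),38),
"bin1":((352,245),65),"bin2":((527,253),65),"bin3":((526,388),65),"bin4":((346,383),65),
"tt1":((545,334),30),"tt2":((661,326),30),"tt3":((667,376),30),"tt4":((551,387),30),
"dt1":((558,257),12),"dt2":((619,257),12),"dt3":((620,317),12),"dt4":((558,316),12),
"s1":((382,350),30),"s2":((478,319),30),"m":((405,309),12),"bot":((400,275),30),"spout":((440,289),30)}
for k,(uv,z) in P.items(): print(k,ray(c,np.array(uv)*.64,z)[0].round())
print(vision.camera_params("wrist"))
E
```

```text
grip z30 [335. 324.  30.]
case corners [529. 393.  38.]
c2 [539. 274.  38.]
c3 [366. 262.  38.]
c4 [359. 382.  38.]
bin1 [641. 176.  65.]
bin2 [ 635. -168.   65.]
bin3 [ 373. -166.   65.]
bin4 [373. 177.  65.]
tt1 [ 479. -212.   30.]
tt2 [ 502. -445.   30.]
tt3 [ 403. -454.   30.]
tt4 [ 375. -224.   30.]
dt1 [ 640. -244.   12.]
dt2 [ 643. -370.   12.]
dt3 [ 519. -370.   12.]
dt4 [ 518. -243.   12.]
s1 [438. 112.  30.]
s2 [505. -78.  30.]
m [523.  69.  12.]
bot [590.  81.  30.]
spout [564.  -1.  30.]
{'fx': 280.5041467226617, 'fy': 280.5041467226617, 'cx': 255.60118075672747, 'cy': 198.7442365166109, 'hand_eye': array([[-9.92637902e-05, -9.52572039e-01, -3.04313164e-01,
         8.46056421e+01],
       [ 9.99999880e-01,  5.11739151e-05, -4.86375999e-04,
         4.28733111e-01],
       [ 4.78881073e-04, -3.04313175e-01,  9.52571920e-01,
        -8.23886894e+01],
       [ 0.00000000e+00,  0.00000000e+00,  0.00000000e+00,
         1.00000000e+00]])}
```

Request:
servo_tool([
  [[-1,0.5,0.9,0,0,0,-0.5],[-1,0.5,0.9,0,0,0,-0.5],[-1,0.5,0.9,0,0,0,-0.5],[-1,0.5,0.9,0,0,0,-0.5],[-1,0.5,0.9,0,0,0,-0.5]],
])

```text
t: 0.52
ee_pos: [244.5, -426.2, 302.3]
orientation: [-3.141, -0.018, 0.0]
ft_force: [0.7, -0.2, -0.3]
width: 87.7
grasp_force: 0.0
```

Request:
servo_tool([
  [[-1,0.5,0.9,0,0,0,0],[-1,0.5,0.9,0,0,0,0],[-1,0.5,0.9,0,0,0,0],[-1,0.5,0.9,0,0,0,0],[-1,0.5,0.9,0,0,0,0]],
])

```text
t: 0.93
ee_pos: [344.5, -246.2, 302.6]
orientation: [-3.141, -0.022, 0.0]
ft_force: [0.1, -0.5, -0.1]
width: 87.4
grasp_force: 0.0
```

Request:
servo_tool([
  [[-1,0.5,0.9,0,0,0,0],[-1,0.5,0.9,0,0,0,0],[-1,0.5,0.9,0,0,0,0],[-1,0.5,0.9,0,0,0,0],[-1,0.5,0.9,0,0,0,0]],
])

```text
t: 1.35
ee_pos: [444.6, -66.0, 302.7]
orientation: [3.141, 0.023, -0.0]
ft_force: [0.7, -0.4, 0.0]
width: 87.9
grasp_force: 0.0
```

Request:
servo_tool([
  [[-1,0.5,0.9,0,0,0,0],[-1,0.5,0.9,0,0,0,0],[-1,0.5,0.9,0,0,0,0],[-1,0,0,0,0,0,0],[-1,0,0,0,0,0,0]],
])

```text
t: 1.77
ee_pos: [504.6, 41.7, 302.2]
orientation: [3.141, 0.029, -0.001]
ft_force: [-1.1, 0.0, -1.2]
width: 88.0
grasp_force: 0.0
```

```bash
python3 - <<'E'
from h import *
im,c=shot("wrist","w1.png");np.save("c1.npy",np.array([0]))
o=readout.get_obs();print(o["ee_pos"],o["t"])
cv2.imwrite("pics/w1b.png",cv2.resize(cv2.imread("pics/w1.png"),(800,600),interpolation=cv2.INTER_CUBIC))
hsv=cv2.cvtColor(im,cv2.COLOR_RGB2HSV)
def blobs(m,z,amin,nm):
    m=cv2.morphologyEx(m.astype(np.uint8),cv2.MORPH_OPEN,np.ones((3,3)))
    for k in cv2.findContours(m,cv2.RETR_EXTERNAL,cv2.CHAIN_APPROX_NONE)[0]:
        if cv2.contourArea(k)<amin: continue
        w=ray(c,k[:,0,:],z)[:,:2].astype(np.float32);r=cv2.minAreaRect(w)
        print(nm,k[:,0].mean(0).round(),"c",np.round(r[0]),"size",np.round(r[1]),"ang",round(r[2],1))
blobs((hsv[...,2]>200)&(hsv[...,1]<40),30,150,"white")
blobs((hsv[...,2]<40),12,60,"dark")
blobs((hsv[...,1]>150)&((hsv[...,0]<8)|(hsv[...,0]>172)),30,40,"red")
E
```

```text
[503.86838663  40.50164613 302.1312593 ] 1.8167
white [202. 377.] c [163. 124.] size [29. 48.] ang 1.1
white [203. 223.] c [439. 113.] size [72. 24.] ang 88.9
white [482. 221.] c [ 449. -268.] size [58. 87.] ang 6.5
white [349. 177.] c [507. -79.] size [74. 23.] ang 76.9
white [237. 162.] c [524.  65.] size [ 9. 40.] ang 6.1
white [ 52. 225.] c [441. 322.] size [180.  85.] ang 3.4
white [212. 113.] c [585.  93.] size [93. 40.] ang 75.1
white [81. 92.] c [604. 249.] size [25. 13.] ang 0.1
white [16. 69.] c [632. 309.] size [ 58. 103.] ang 75.5
dark [485. 343.] c [ 226. -351.] size [90. 99.] ang 1.1
dark [ 55. 352.] c [214. 371.] size [183. 234.] ang 1.1
dark [436. 315.] c [ 255. -278.] size [181. 195.] ang 1.1
dark [ 4. 77.] c [622. 349.] size [16. 27.] ang 75.5
red [269. 124.] c [570.  22.] size [48. 28.] ang 74.4
```

View pics/w1b.png

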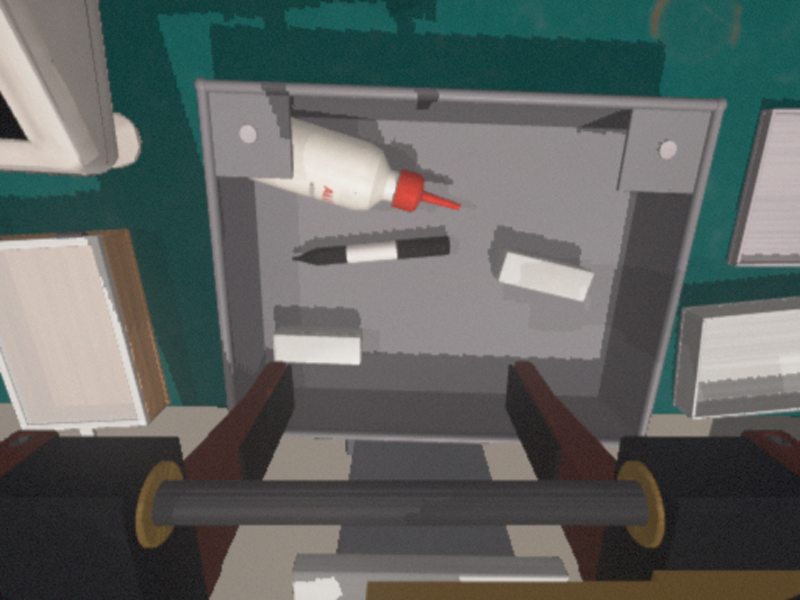

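The wrist view confirms two slide boxes at (318,348) and (545,276), the marker at (372,250), the bottle at (345,165) with its base under the left plate, and its red cap at (408,190). I'll go to the hood first.

Request:
servo_tool([
  [[-1,-0.3,0.9,0,0,0,0.3],[-1,-0.3,0.9,0,0,0,0.25],[-1,-0.3,0.9,0,0,0,0],[-1,-0.3,0.9,0,0,0,0],[-1,-0.3,0.9,0,0,0,0]],
])

```text
t: 2.23
ee_pos: [443.2, 219.5, 302.6]
orientation: [3.14, 0.094, -0.001]
ft_force: [0.8, 0.0, 0.5]
width: 87.9
grasp_force: 0.0
```

Request:
servo_tool([
  [[-1,-0.3,0.9,0,0,0,0],[-1,-0.2,0.9,0,0,0,0],[-1,0,0,0,0,0,0],[-1,0,0,0,0,0,0]],
])

```text
t: 2.57
ee_pos: [423.7, 291.8, 302.5]
orientation: [3.139, 0.101, -0.001]
ft_force: [-0.2, 0.1, -0.4]
width: 87.8
grasp_force: 0.0
```

```bash
python3 - <<'E'
from h import *
im,c=shot("wrist","w2.png")
o=readout.get_obs();print(o["ee_pos"],o["orientation"],o["qpos"])
cv2.imwrite("pics/w2b.png",cv2.resize(cv2.imread("pics/w2.png"),(800,600),interpolation=cv2.INTER_CUBIC))
E
```

```text
[423.91971    290.80821042 302.40967755] [ 3.13912300e+00  9.84798402e-02 -1.21440891e-03] [ 5.78290003e-01  2.61347246e-01  1.87240340e+00 -4.58377075e-04
  1.00898367e+00  2.08660777e+00]
```

View pics/w2b.png

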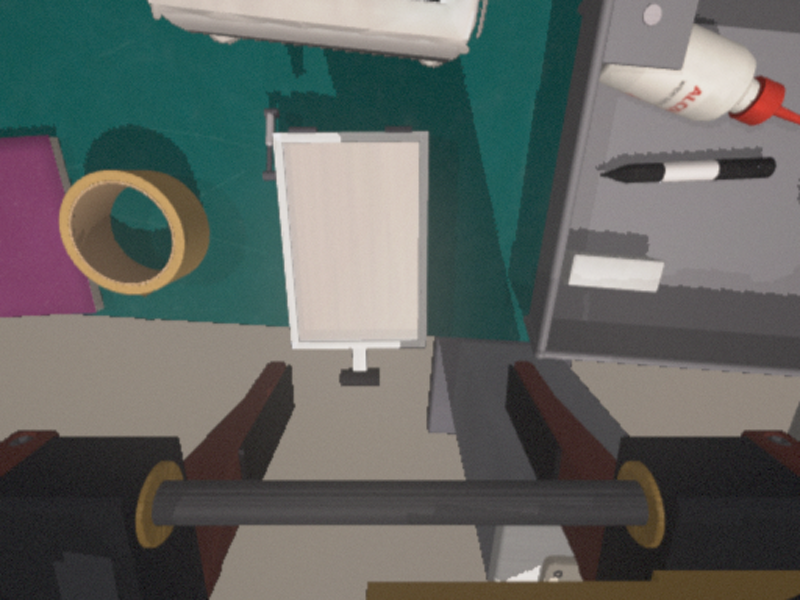

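The wrist view shows the hood outline at (277,134),(428,131),(428,346),(292,349) and the grip bar at (360,377), beyond the bench edge.

```bash
python3 - <<'E'
from h import *
o=dict(ee_pos=np.array([423.92,290.81,302.41]),orientation=np.array([3.139123,.09848,-.001214]))
c=cam("wrist",o);s=.64
q=np.array([(277,134),(428,131),(428,346),(292,349)])*s
w=ray(c,q,45)
print(w.round(1)); r=(w[0]+w[1])/2;f=(w[2]+w[3])/2;d=r-f;print("rear",r,"front",f,"len",np.linalg.norm(d),"yaw",np.degrees(np.arctan2(d[1],d[0])))
print("width",np.linalg.norm(w[0]-w[1]),np.linalg.norm(w[2]-w[3]))
im=cv2.imread("pics/w2.png");g=cv2.cvtColor(im,cv2.COLOR_BGR2GRAY);sub=(g[228:252,205:260]<55)
ys,xs=np.nonzero(sub);print("bar px",xs.min()+205,xs.max()+205,ys.min()+228,ys.max()+228)
for z in(38,48,55):
  print(z,ray(c,[((xs.min()+xs.max())/2+205,(ys.min()+ys.max())/2+228),(xs.min()+205,ys.mean()+228),(xs.max()+1+205,ys.mean()+228)],z).round(1).tolist())
ct=cam("top");t=cv2.cvtColor(cv2.imread("pics/top0.png"),cv2.COLOR_BGR2GRAY)[250:264,160:190]
ys,xs=np.nonzero(t<60);print("top bar",xs.mean()+160,ys.mean()+250,xs.min(),xs.max(),ys.min(),ys.max())
for z in (30,38,48): print(ray(ct,[(xs.mean()+160,ys.mean()+250)],z).round(1))
E
```

```text
[[527.7 385.3  45. ]
 [536.5 276.8  45. ]
 [370.3 263.1  45. ]
 [360.5 376.5  45. ]]
rear [532.13143949 331.07069331  45.        ] front [365.3974975  319.80545908  45.        ] len 167.1140715633601 yaw 3.865265277622776
width 108.82854795616505 113.87191219072739Traceback (most recent call last):
  File "<stdin>", line 9, in <module>
    return umr_minimum(a, axis, None, out, keepdims, initial, where)
ValueError: zero-size array to reduction operation minimum which has no identity
```

```bash
python3 - <<'E'
from h import *
o=dict(ee_pos=np.array([423.92,290.81,302.41]),orientation=np.array([3.139123,.09848,-.001214]))
c=cam("wrist",o);ct=cam("top")
for z in(30,38,45,55): print(z,ray(c,[(360*.64,377*.64),(340*.64,377*.64),(380*.64,377*.64)],z).round(1).tolist(), ray(ct,[(272.5*.64,400*.64)],z).round(1).tolist())
t=readout.get_obs();print(t["ee_pos"],t["orientation"])
E
```

```text
30 [[330.7, 319.8, 30.0], [329.5, 337.6, 30.0], [331.8, 302.0, 30.0]] [[334.7, 323.3, 30.0]]
38 [[334.7, 319.3, 38.0], [333.6, 336.7, 38.0], [335.8, 301.8, 38.0]] [[335.3, 321.6, 38.0]]
45 [[338.2, 318.8, 45.0], [337.1, 335.9, 45.0], [339.2, 301.7, 45.0]] [[335.9, 320.0, 45.0]]
55 [[343.2, 318.1, 55.0], [342.1, 334.7, 55.0], [344.2, 301.5, 55.0]] [[336.6, 317.8, 55.0]]
[423.91971    290.80821042 302.40967755] [ 3.13912300e+00  9.84798402e-02 -1.21440891e-03]
```

Request:
servo_tool([
  [[-1,-0.74,0.24,-0.6,0,0,0.05],[-1,-0.74,0.24,-0.6,0,0,0],[-1,-0.73,0.24,-0.6,0,0,0],[-1,0,0,-0.85,0,0,0],[-1,0,0,-0.85,0,0,0]],
])

```text
t: 3.03
ee_pos: [335.4, 319.2, 162.4]
orientation: [-3.139, -0.104, -0.002]
ft_force: [-0.3, -0.0, -0.2]
width: 87.5
grasp_force: 0.0
```

Request:
servo_tool([
  [[-1,0,0,-0.8,0,0,0],[-1,0,0,-0.75,0,0,0],[-1,0,0,0,0,0,0]],
])

```text
t: 3.28
ee_pos: [334.3, 316.8, 96.5]
orientation: [3.134, 0.101, -0.011]
ft_force: [-0.2, -0.2, 0.8]
width: 87.7
grasp_force: 0.0
```

Request:
servo_tool([
  [[1,0,0.05,0.05,0,0,0],[1,0,0,0,0,0,0],[1,0,0,0,0,0,0],[1,0,0,0,0,0,0],[1,0,0,0,0,0,0]],
])

```text
t: 3.7
ee_pos: [336.5, 323.1, 104.2]
orientation: [-3.138, -0.105, -0.004]
ft_force: [-0.4, -0.1, 1.3]
width: 58.3
grasp_force: 0.0
```

Request:
servo_tool([
  [[1,0,0,0,0,0,0],[1,0,0,0,0,0,0],[1,0,0,0,0,0,0]],
])

```text
t: 3.95
ee_pos: [335.8, 322.8, 103.0]
orientation: [-3.14, -0.106, -0.001]
ft_force: [2.1, -4.2, 0.3]
width: 38.0
grasp_force: 3.1
```

Request:
servo_tool([
  [[1,0,-0.07,-0.1,0,0,0],[1,0,0,0,0,0,0],[1,0,0,0,0,0,0],[1,0,0,0,0,0,0]],
])

```text
t: 4.28
ee_pos: [336.0, 320.5, 99.8]
orientation: [-3.139, -0.105, -0.002]
ft_force: [-3.1, 0.6, 17.0]
width: 33.7
grasp_force: 30.0
```

Request:
servo_tool([
  [[1,0.06,0.005,0.74,0,0,0],[1,0.16,0.01,0.72,0,0,0],[1,0.27,0.02,0.69,0,0,0],[1,0.37,0.025,0.64,0,0,0],[1,0,0,0,0,0,0]],
])

```text
t: 4.7
ee_pos: [372.2, 323.0, 214.4]
orientation: [-3.138, -0.105, -0.005]
ft_force: [-5.7, 4.5, 2.7]
width: 34.0
grasp_force: 30.0
```

Request:
servo_tool([
  [[1,0.46,0.03,0.58,0,0,0],[1,0.545,0.035,0.5,0,0,0],[1,0.615,0.04,0.415,0,0,0],[1,0.67,0.045,0.32,0,0,0],[1,0,0,0,0,0,0]],
])

```text
t: 5.12
ee_pos: [466.3, 329.7, 286.1]
orientation: [-3.136, -0.104, -0.009]
ft_force: [-6.6, 3.4, 16.0]
width: 33.9
grasp_force: 30.0
```

Request:
servo_tool([
  [[1,0.71,0.05,0.22,0,0,0],[1,0.5,0.03,0.08,0,0,0],[1,0,0,0,0,0,0],[1,0,0,0,0,0,0]],
])

```text
t: 5.45
ee_pos: [511.7, 333.0, 296.4]
orientation: [-3.136, -0.104, -0.005]
ft_force: [-1.6, 4.2, 9.3]
width: 34.1
grasp_force: 30.0
```

Request:
servo_tool([
  [[1,0.62,0.04,0.02,0,0,0],[1,0.6,0.04,-0.05,0,0,0],[-1,0,0,0,0,0,0],[-1,0,0,0,0,0,0],[-1,0,0,0,0,0,0]],
])

```text
t: 5.87
ee_pos: [558.2, 334.3, 292.7]
orientation: [3.139, 0.105, -0.003]
ft_force: [0.7, -0.4, -0.9]
width: 50.2
grasp_force: 0.0
```

Request:
servo_tool([
  [[-1,0,0,0,0,0,0],[-1,0,0,0,0,0,0],[-1,0,0,0.5,0,0,0],[-1,0,0,0.5,0,0,0],[-1,0,0,0.5,0,0,0]],
])

```text
t: 6.28
ee_pos: [558.2, 334.5, 354.0]
orientation: [3.139, 0.106, -0.002]
ft_force: [0.9, -0.2, 0.4]
width: 83.4
grasp_force: 0.0
```

Request:
servo_tool([
  [[-0.14,-0.2,-0.32,0,0,0,1],[-0.14,-0.2,-0.32,0,0,0,1],[-0.14,-0.2,-0.32,0,0,0,1],[-0.14,-0.2,-0.32,0,0,0,1],[-0.14,-0.2,-0.32,0,0,0,1]],
])

```text
t: 6.7
ee_pos: [518.0, 270.1, 353.7]
orientation: [3.041, 0.79, -0.0]
ft_force: [-0.2, -0.4, -0.1]
width: 56.9
grasp_force: 0.0
```

Request:
servo_tool([
  [[-0.14,-0.2,-0.32,0,0,0,1],[-0.14,-0.2,-0.32,0,0,0,1],[-0.14,-0.2,-0.32,0,0,0,1],[-0.14,-0.2,-0.32,-0.2,0,0,1],[-0.14,-0.2,-0.32,-0.2,0,0,1]],
])

```text
t: 7.12
ee_pos: [478.2, 206.1, 338.0]
orientation: [2.798, 1.429, 0.002]
ft_force: [-0.6, -0.0, 0.0]
width: 50.4
grasp_force: 0.0
```

Request:
servo_tool([
  [[-0.14,-0.2,-0.32,-0.2,0,0,1],[-0.14,-0.2,-0.32,-0.2,0,0,1],[-0.14,-0.2,-0.32,-0.2,0,0,1],[-0.14,-0.2,-0.32,-0.2,0,0,1],[-0.14,-0.15,-0.32,-0.2,0,0,1]],
])

```text
t: 7.53
ee_pos: [439.7, 142.1, 297.4]
orientation: [-2.422, -2.001, 0.0]
ft_force: [-0.7, -0.1, 0.4]
width: 50.1
grasp_force: 0.0
```

Request:
servo_tool([
  [[-0.14,0,-0.32,-0.2,0,0,1],[-0.14,0,-0.32,-0.2,0,0,1],[-0.14,0,0,0,0,0,0],[-0.14,0,0,0,0,0,0],[-0.14,0,0,0,0,0,0]],
])

```text
t: 7.95
ee_pos: [441.2, 117.5, 282.2]
orientation: [2.247, 2.196, 0.001]
ft_force: [0.4, 0.0, 0.2]
width: 50.3
grasp_force: 0.0
```

```bash
cat >> h.py <<'E'
def find(im,c,xy=(380,640,-170,180)):
    "white boxes / marker dark / red cap in bin, printed"
    hsv=cv2.cvtColor(im,cv2.COLOR_RGB2HSV);out=[]
    for nm,m,z,a in (("white",(hsv[...,2]>190)&(hsv[...,1]<45),30,80),("dark",hsv[...,2]<60,14,80),("red",(hsv[...,1]>150)&((hsv[...,0]<8)|(hsv[...,0]>172)),30,40)):
        m=cv2.morphologyEx(m.astype(np.uint8),cv2.MORPH_OPEN,np.ones((3,3)))
        for k in cv2.findContours(m,cv2.RETR_EXTERNAL,cv2.CHAIN_APPROX_NONE)[0]:
            if cv2.contourArea(k)<a: continue
            r=cv2.minAreaRect(ray(c,k[:,0,:],z)[:,:2].astype(np.float32));(x,y),(w,h),an=r
            if xy[0]<x<xy[1] and xy[2]<y<xy[3]:
                an=an if w>h else an+90
                print(nm,k[:,0].mean(0).round(),"c",round(x,1),round(y,1),"size",round(max(w,h)),round(min(w,h)),"ang",round(an,1))
def pose():
    o=readout.get_obs();v=R.from_rotvec(o["orientation"]).as_matrix();print("t",round(o["t"],1),"p",o["ee_pos"].round(1),"yaw",round(np.degrees(np.arctan2(v[1,0],v[0,0])),1),"z",v[:,2].round(2),"q",o["qpos"].round(2),"w",round(o["width"],1))
def look(fn,**k):
    pose();im,c=shot("wrist",fn);find(im,c,**k)
E
python3 -c "
from h import *
look('w3.png')"
```

```text
t 8.0 p [441.2 117.5 282.2] yaw 88.7 z [ 0.  0. -1.] q [0.23 0.2  2.01 0.   0.93 0.26] w 50.3
white [316. 215.] c 518.6 70.2 size 41 13 ang 95.9
white [372. 200.] c 588.9 83.4 size 85 54 ang 75.0
white [253. 183.] c 438.5 112.6 size 74 25 ang 89.1
dark [305. 277.] c 511.8 -32.5 size 100 19 ang 104.1
red [354. 247.] c 574.6 21.4 size 47 27 ang 90.7
```

Request:
servo_tool([
  [[-0.14,-0.07,-0.12,-0.9,0,0,0],[-0.14,0,0,-0.9,0,0,0],[-0.14,0,0,-0.9,0,0,0],[-0.14,0,0,-0.9,0,0,0],[-0.14,0,0,-0.9,0,0,0]],
])

```text
t: 8.42
ee_pos: [438.9, 113.1, 100.8]
orientation: [2.244, 2.197, 0.003]
ft_force: [0.2, -0.3, 0.2]
width: 49.9
grasp_force: 0.0
```

Request:
servo_tool([
  [[-0.14,0,0,-0.3,0,0,0],[-0.14,0,0,0,0,0,0],[1,0,0,0,0,0,0],[1,0,0,0,0,0,0],[1,0,0,0,0,0,0]],
])

```text
t: 8.83
ee_pos: [439.3, 112.8, 91.1]
orientation: [2.243, 2.198, 0.004]
ft_force: [-0.2, 0.2, -0.3]
width: 33.5
grasp_force: 0.0
```

Request:
servo_tool([
  [[1,0,0,0,0,0,0],[1,0,0,0,0,0,0],[1,0,0,0,0,0,0]],
])

```text
t: 9.08
ee_pos: [439.1, 112.6, 91.0]
orientation: [2.243, 2.198, 0.004]
ft_force: [-1.3, 2.1, 8.1]
width: 25.6
grasp_force: 30.0
```

Request:
servo_tool([
  [[1,0,0,0.5,0,0,0],[1,0,0,0.9,0,0,0],[1,0,0,0.9,0,0,0],[1,0,0,0.9,0,0,0],[1,0,0,0.9,0,0,0]],
])

```text
t: 9.5
ee_pos: [437.6, 112.1, 255.9]
orientation: [2.244, 2.198, 0.001]
ft_force: [1.7, -0.0, -1.8]
width: 25.8
grasp_force: 30.0
```

Request:
servo_tool([
  [[1,0.06,0.3,0,0,0,1],[1,0.06,0.3,0,0,0,1],[1,0.06,0.3,0,0,0,1],[1,0.06,0.3,0,0,0,1],[1,0.06,0.3,0,0,0,1]],
])

```text
t: 9.92
ee_pos: [450.1, 172.7, 254.5]
orientation: [1.709, 2.635, 0.002]
ft_force: [-0.9, -0.5, -1.4]
width: 25.6
grasp_force: 30.0
```

Request:
servo_tool([
  [[1,0.06,0.3,0,0,0,1],[1,0.06,0.3,0,0,0,1],[1,0.06,0.3,0,0,0,1],[1,0.06,0.3,0,0,0,1],[1,0.06,0.3,0,0,0,1]],
])

```text
t: 10.33
ee_pos: [462.0, 232.7, 254.2]
orientation: [1.098, 2.943, 0.001]
ft_force: [0.2, 0.4, -1.6]
width: 26.1
grasp_force: 30.0
```

Request:
servo_tool([
  [[1,0.06,0.3,0,0,0,1],[1,0.06,0.3,0,0,0,1],[1,0.06,0.3,0,0,0,1],[1,0.06,0.3,0,0,0,1],[1,0.06,0.3,0,0,0,1]],
])

```text
t: 10.75
ee_pos: [474.0, 292.7, 254.2]
orientation: [0.435, 3.111, 0.0]
ft_force: [-0.4, 0.1, -1.1]
width: 26.2
grasp_force: 30.0
```

Request:
servo_tool([
  [[1,0.06,0.3,0,0,0,1],[1,0.06,0.3,0,0,0,1],[1,0.06,0.3,0,0,0,1],[1,0.06,0.3,0,0,0,1],[1,0,0,0,0,0,0]],
])

```text
t: 11.17
ee_pos: [484.1, 341.8, 254.3]
orientation: [-0.111, 3.138, 0.002]
ft_force: [0.4, 0.0, -0.8]
width: 25.7
grasp_force: 30.0
```

```bash
python3 -c "
from h import *
pose()"
```

```text
t 11.2 p [484.1 341.8 254.3] yaw -175.9 z [ 0.  0. -1.] q [ 0.59  0.43  1.74  0.    0.96 -1.05] w 25.7
```

Request:
servo_tool([
  [[1,0.04,0.03,-0.8,0,0,0],[1,0,0,-0.8,0,0,0],[1,0,0,-0.8,0,0,0],[1,0,0,-0.8,0,0,0],[1,0,0,-0.6,0,0,0]],
])

```text
t: 11.58
ee_pos: [484.4, 340.3, 99.8]
orientation: [0.1, -3.138, 0.002]
ft_force: [0.6, -0.3, -1.3]
width: 26.0
grasp_force: 30.0
```

Request:
servo_tool([
  [[1,0,0,-0.2,0,0,0],[1,0,0,0,0,0,0],[0.09,0,0,0,0,0,0],[0.09,0,0,0,0,0,0],[0.09,0,0,0,0,0,0]],
])

```text
t: 12.0
ee_pos: [486.2, 341.9, 95.2]
orientation: [-0.104, 3.138, 0.002]
ft_force: [-0.5, 0.2, 0.4]
width: 39.2
grasp_force: 0.0
```

Request:
servo_tool([
  [[0.09,0,0,0.9,0,0,0],[0.09,0,0,0.9,0,0,0],[0.09,0,0,0.9,0,0,0],[0.09,0,0,0.9,0,0,0],[0.09,0,0,0.9,0,0,0]],
])

```text
t: 12.42
ee_pos: [485.3, 341.4, 276.7]
orientation: [-0.105, 3.138, 0.001]
ft_force: [0.9, 0.4, -0.5]
width: 39.9
grasp_force: 0.0
```

```bash
python3 - <<'E'
from h import *
pose();im,c=shot("wrist","w4.png");find(im,c,(350,560,250,400))
cv2.imwrite("pics/w4b.png",cv2.resize(cv2.imread("pics/w4.png"),(640,480)))
E
```

```text
t 12.4 p [485.3 341.4 276.7] yaw -176.2 z [ 0.  0. -1.] q [ 0.59  0.41  1.72 -0.    1.01 -1.04] w 39.9
white [283. 224.] c 540.0 378.2 size 30 11 ang 93.8
white [259. 171.] c 477.6 341.7 size 63 21 ang 4.4
```

View pics/w4b.png

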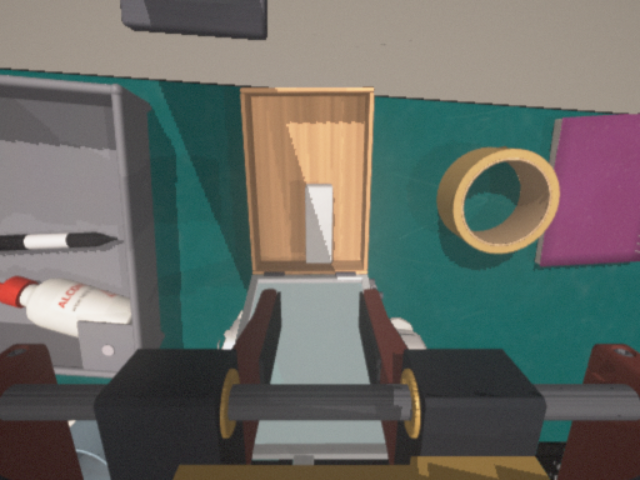

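The picture shows the first box flat in the case at (319,222), with the hood standing open at the bottom of the view. Next is the second box.

Request:
servo_tool([
  [[-0.14,0.02,-0.5,0,0,0,-1],[-0.14,0.02,-0.5,0,0,0,-1],[-0.14,0.02,-0.5,0,0,0,-1],[-0.14,0.02,-0.5,0,0,0,-1],[-0.14,0.02,-0.5,0,0,0,-1]],
])

```text
t: 12.88
ee_pos: [489.4, 240.7, 274.7]
orientation: [0.583, 3.085, 0.002]
ft_force: [1.0, 0.0, 0.1]
width: 49.5
grasp_force: 0.0
```

Request:
servo_tool([
  [[-0.14,0.02,-0.5,0,0,0,-1],[-0.14,0.02,-0.5,0,0,0,-1],[-0.14,0.02,-0.5,0,0,0,-1],[-0.14,0.02,-0.5,0,0,0,-1],[-0.14,0.02,-0.5,0,0,0,-1]],
])

```text
t: 13.3
ee_pos: [493.5, 140.6, 274.6]
orientation: [1.238, 2.886, 0.002]
ft_force: [-0.2, -0.5, 0.0]
width: 50.3
grasp_force: 0.0
```

Request:
servo_tool([
  [[-0.14,0.03,-0.5,0,0,0,-1],[-0.14,0.03,-0.5,0,0,0,-1],[-0.14,0.03,-0.5,0,0,0,-1],[-0.14,0.03,-0.5,0,0,0,-1],[-0.14,0.03,-0.5,0,0,0,-1]],
])

```text
t: 13.72
ee_pos: [499.5, 40.5, 274.6]
orientation: [1.833, 2.55, 0.002]
ft_force: [0.2, -0.1, -0.4]
width: 50.0
grasp_force: 0.0
```

Request:
servo_tool([
  [[-0.14,0.03,-0.5,0,0,0,-1],[-0.14,0.03,-0.5,0,0,0,-1],[-0.14,0.03,-0.5,0,0,0,-1],[-0.14,0.03,-0.5,0,0,0,-1],[-0.14,0.03,-0.5,0,0,0,-1]],
])

```text
t: 14.13
ee_pos: [505.5, -59.6, 274.6]
orientation: [2.341, 2.092, 0.002]
ft_force: [1.0, -0.1, 0.6]
width: 50.0
grasp_force: 0.0
```

Request:
servo_tool([
  [[-0.14,0.05,-0.5,0,0,0,-1],[-0.14,0,0,0,0,0,-0.5],[-0.14,0,0,0,0,0,0]],
])

```text
t: 14.38
ee_pos: [507.6, -79.5, 274.5]
orientation: [2.472, 1.936, 0.002]
ft_force: [-0.6, -0.0, -0.2]
width: 50.4
grasp_force: 0.0
```

```bash
python3 -c "
from h import *
look('w5.png')"
```

```text
t 14.4 p [507.6 -79.5 274.5] yaw 76.1 z [ 0. -0. -1.] q [-0.18  0.3   1.9   0.    0.94  0.06] w 50.4
white [254. 182.] c 507.1 -79.7 size 75 25 ang 77.4
white [235.  50.] c 521.8 63.8 size 40 12 ang 96.3
white [290.  22.] c 581.7 71.6 size 47 45 ang 76.2
dark [250.  90.] c 527.6 22.5 size 43 15 ang 96.3
dark [224.  14.] c 518.9 103.7 size 29 14 ang 95.8
red [288.  76.] c 570.5 21.7 size 52 29 ang 76.1
```

Request:
servo_tool([
  [[-0.14,0,0,-0.9,0,0,0.25],[-0.14,0,0,-0.9,0,0,0],[-0.14,0,0,-0.9,0,0,0],[-0.14,0,0,-0.9,0,0,0],[-0.14,0,0,-0.8,0,0,0]],
])

```text
t: 14.85
ee_pos: [507.3, -77.8, 96.4]
orientation: [2.446, 1.971, 0.001]
ft_force: [-0.0, 0.2, 0.6]
width: 50.0
grasp_force: 0.0
```

Request:
servo_tool([
  [[-0.14,0,0,-0.2,0,0,0],[-0.14,0,0,0,0,0,0],[1,0,0,0,0,0,0],[1,0,0,0,0,0,0],[1,0,0,0,0,0,0]],
])

```text
t: 15.27
ee_pos: [508.7, -78.6, 91.7]
orientation: [2.446, 1.967, 0.004]
ft_force: [0.2, -0.1, 0.0]
width: 33.7
grasp_force: 0.0
```

Request:
servo_tool([
  [[1,0,0,0,0,0,0],[1,0,0,0,0,0,0],[1,0,0,0,0,0,0],[1,0,0,0.4,0,0,0],[1,0,0,0.9,0,0,0]],
])

```text
t: 15.68
ee_pos: [505.4, -78.2, 139.9]
orientation: [-2.445, -1.965, 0.006]
ft_force: [-0.2, 0.3, -1.6]
width: 25.7
grasp_force: 30.0
```

Request:
servo_tool([
  [[1,0,0,0.9,0,0,0],[1,0,0,0.9,0,0,0],[1,0,0,0.9,0,0,0],[1,0,0,0.4,0,0,0],[1,0,0,0,0,0,0]],
])

```text
t: 16.1
ee_pos: [509.3, -78.9, 270.5]
orientation: [2.443, 1.964, 0.009]
ft_force: [0.8, 0.2, -0.9]
width: 25.6
grasp_force: 30.0
```

Request:
servo_tool([
  [[1,-0.12,0.46,0,0,0,1],[1,-0.12,0.46,0,0,0,1],[1,-0.12,0.46,0,0,0,1],[1,-0.12,0.46,0,0,0,1],[1,-0.12,0.46,0,0,0,1]],
])

```text
t: 16.52
ee_pos: [482.3, 14.2, 264.6]
orientation: [-1.959, -2.455, 0.002]
ft_force: [0.3, 0.3, -1.3]
width: 25.6
grasp_force: 30.0
```

Request:
servo_tool([
  [[1,-0.12,0.46,0,0,0,1],[1,-0.12,0.46,0,0,0,1],[1,-0.12,0.46,0,0,0,1],[1,-0.12,0.46,0,0,0,1],[1,-0.12,0.46,0,0,0,1]],
])

```text
t: 16.93
ee_pos: [458.3, 106.1, 264.6]
orientation: [-1.381, -2.82, 0.002]
ft_force: [0.5, 0.7, -1.6]
width: 25.7
grasp_force: 30.0
```

Request:
servo_tool([
  [[1,-0.12,0.46,0,0,0,1],[1,-0.12,0.46,0,0,0,1],[1,-0.12,0.46,0,0,0,1],[1,-0.12,0.46,0,0,0,1],[1,-0.12,0.46,0,0,0,1]],
])

```text
t: 17.35
ee_pos: [434.4, 198.0, 264.6]
orientation: [-0.738, -3.052, 0.002]
ft_force: [-1.6, 0.1, -1.1]
width: 25.6
grasp_force: 30.0
```

Request:
servo_tool([
  [[1,-0.12,0.46,0,0,0,1],[1,-0.12,0.46,0,0,0,1],[1,-0.12,0.46,0,0,0,1],[1,-0.12,0.46,0,0,0,1],[1,-0.12,0.46,0,0,0,1]],
])

```text
t: 17.77
ee_pos: [410.4, 289.9, 264.5]
orientation: [-0.059, -3.14, 0.002]
ft_force: [0.4, 0.6, -1.3]
width: 25.7
grasp_force: 30.0
```

Request:
servo_tool([
  [[1,-0.08,0.46,0,0,0,1],[1,0,0,0,0,0,0.3],[1,0,0,0,0,0,0],[1,0,0,0,0,0,0]],
])

```text
t: 18.1
ee_pos: [407.6, 307.5, 264.7]
orientation: [0.111, -3.138, 0.002]
ft_force: [0.4, -0.1, -1.0]
width: 25.5
grasp_force: 30.0
```

```bash
python3 -c "
from h import *
pose()"
```

```text
t 18.1 p [407.6 307.5 264.7] yaw -175.9 z [-0. -0. -1.] q [ 0.62  0.31  1.91 -0.    0.92 -1.02] w 25.5
```

Request:
servo_tool([
  [[1,0.07,0.06,-0.85,0,0,0],[1,0,0,-0.85,0,0,0],[1,0,0,-0.85,0,0,0],[1,0,0,-0.85,0,0,0],[1,0,0,-0.75,0,0,0]],
])

```text
t: 18.52
ee_pos: [410.6, 309.2, 97.6]
orientation: [0.108, -3.139, 0.001]
ft_force: [0.6, 0.5, -0.6]
width: 25.6
grasp_force: 30.0
```

Request:
servo_tool([
  [[1,0,0,-0.15,0,0,0],[1,0,0,0,0,0,0],[0.09,0,0,0,0,0,0],[0.09,0,0,0,0,0,0],[0.09,0,0,0,0,0,0]],
])

```text
t: 18.93
ee_pos: [411.5, 310.3, 94.4]
orientation: [-0.111, 3.139, 0.001]
ft_force: [-0.6, -0.2, 0.4]
width: 39.5
grasp_force: 0.0
```

Request:
servo_tool([
  [[0.09,0,0,0.9,0,0,0],[0.09,0,0,0.9,0,0,0],[0.09,0,0,0.9,0,0,0],[0.09,0,0,0.9,0,0,0],[0.09,0,0,0.9,0,0,0]],
])

```text
t: 19.35
ee_pos: [410.7, 310.0, 276.2]
orientation: [-0.112, 3.139, 0.001]
ft_force: [-0.1, 0.6, 1.0]
width: 40.1
grasp_force: 0.0
```

Request:
servo_tool([
  [[0.09,0,0,0.9,0,0,0],[0.09,0,0,0.9,0,0,0],[-0.3,0,0,0.9,0,0,0],[-0.3,0,0,0,0,0,0]],
])

```text
t: 19.68
ee_pos: [413.0, 311.6, 389.8]
orientation: [-0.111, 3.129, 0.012]
ft_force: [0.3, 0.7, -0.1]
width: 49.4
grasp_force: 0.0
```

```bash
python3 - <<'E'
from h import *
pose();im,c=shot("wrist","w6.png");find(im,c,(350,560,250,400))
im,c=shot("top","top6.png")
a=cv2.imread("pics/w6.png");b=cv2.imread("pics/top6.png")[90:282,100:356]
cv2.imwrite("pics/w6b.png",np.vstack([cv2.resize(a,(400,300)),cv2.resize(b,(400,300),interpolation=cv2.INTER_CUBIC)]))
E
```

```text
t 19.7 p [413.  311.6 389.8] yaw -175.9 z [ 0.01  0.01 -1.  ] q [ 0.62  0.16  1.78 -0.    1.18 -1.02] w 49.4
white [269. 204.] c 484.2 341.2 size 74 25 ang 0.3
white [272. 160.] c 410.1 339.0 size 75 25 ang 142.5
```

View pics/w6b.png

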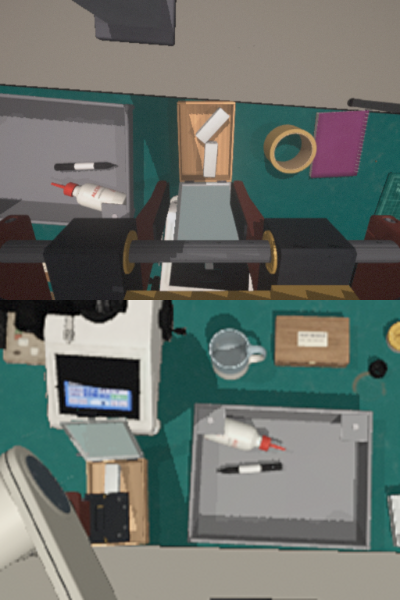

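The pictures show both slide boxes lying flat in the case. The second was knocked round to about −37°, but it is still inside. The hood bar tab is at about (208,266) in the upper picture. The marker and bottle have not moved.

```bash
python3 - <<'E'
from h import *
o=readout.get_obs();c=cam("wrist",o)
print(proj(c,np.array([[587.5,336.7,228.3],[533,333,38],[582,336,201.]])).round())
a=cv2.imread("pics/w6.png");print((a[330:355,240:290].min(2)<60).sum(1))
cv2.imwrite("pics/w6c.png",cv2.resize(a[300:384,180:350],None,fx=4,fy=4))
E
```

```text
[[268. 359.]
 [263. 237.]
 [267. 336.]]
[ 0  0  0  0  0  0 39 39 39 39 39 39 39 40 40 50 50 50 50 50 50 50 50 50
 50]
```

View pics/w6c.png

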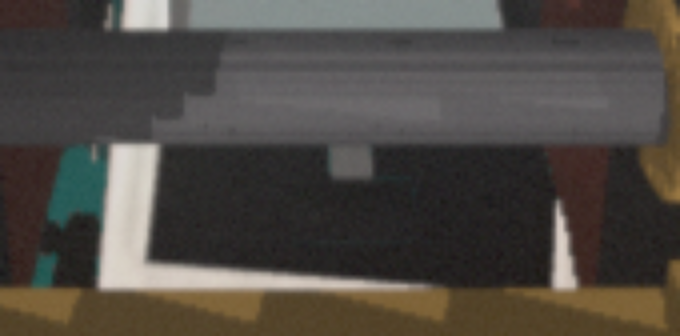

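Request:
servo_tool([
  [[-0.6,0.85,0.12,0,0,0,0],[-0.6,0.85,0.12,0,0,0,0],[-0.6,0.85,0.12,0,0,0,0],[-0.6,0.85,0.12,0,0,0,0],[-0.6,0.85,0.12,0,0,0,0]],
])

```text
t: 20.2
ee_pos: [581.8, 333.9, 379.4]
orientation: [0.112, -3.137, 0.002]
ft_force: [0.7, 0.7, 0.5]
width: 70.3
grasp_force: 0.0
```

Request:
servo_tool([
  [[-0.6,0.05,0,-0.4,0,0,0],[-0.6,0,0,-0.6,0,0,0],[-0.6,0,0,0,0,0,0]],
])

```text
t: 20.45
ee_pos: [581.1, 332.7, 334.6]
orientation: [0.11, -3.13, 0.008]
ft_force: [0.1, -0.7, -0.5]
width: 70.3
grasp_force: 0.0
```

Request:
servo_tool([
  [[-0.6,0.07,0.07,-0.5,0,0,0],[-0.6,0,0,-0.5,0,0,0],[-0.6,0,0,0,0,0,0],[1,0,0,0,0,0,0],[1,0,0,0,0,0,0]],
])

```text
t: 20.87
ee_pos: [585.8, 337.2, 302.6]
orientation: [-0.112, 3.139, 0.0]
ft_force: [-0.6, 0.8, 0.4]
width: 60.4
grasp_force: 0.0
```

Request:
servo_tool([
  [[1,0,0,0,0,0,0],[1,0,0,0,0,0,0],[1,0,0,0,0,0,0],[1,0,0,0,0,0,0],[1,0,0,0,0,0,0]],
])

```text
t: 21.28
ee_pos: [585.9, 338.4, 302.6]
orientation: [-0.112, 3.138, 0.005]
ft_force: [-0.3, 5.5, 1.1]
width: 33.8
grasp_force: 30.0
```

Request:
servo_tool([
  [[1,-0.73,-0.05,0.15,0,0,0],[1,-0.74,-0.05,0.04,0,0,0],[1,-0.74,-0.05,-0.07,0,0,0],[1,-0.72,-0.05,-0.18,0,0,0],[1,0,0,0,0,0,0]],
])

```text
t: 21.7
ee_pos: [464.4, 329.7, 299.8]
orientation: [0.114, -3.138, -0.004]
ft_force: [-0.9, 2.4, 5.3]
width: 33.8
grasp_force: 30.0
```

Request:
servo_tool([
  [[1,-0.685,-0.05,-0.285,0,0,0],[1,-0.635,-0.045,-0.385,0,0,0],[1,-0.57,-0.04,-0.48,0,0,0],[1,-0.49,-0.035,-0.555,0,0,0],[1,0,0,0,0,0,0]],
])

```text
t: 22.12
ee_pos: [370.1, 322.8, 229.1]
orientation: [0.112, -3.137, -0.003]
ft_force: [-6.8, 5.6, 5.3]
width: 33.8
grasp_force: 30.0
```

Request:
servo_tool([
  [[1,-0.37,-0.03,-0.62,0,0,0],[1,-0.27,-0.02,-0.675,0,0,0],[1,-0.17,-0.01,-0.715,0,0,0],[1,-0.06,0,-0.59,0,0,0],[1,0,0,0,0,0,0]],
])

```text
t: 22.53
ee_pos: [337.2, 320.5, 124.3]
orientation: [0.111, -3.137, 0.0]
ft_force: [-7.2, 9.7, -0.2]
width: 33.6
grasp_force: 30.0
```

Request:
servo_tool([
  [[1,0,0,-0.2,0,0,0],[1,0,0,-0.2,0,0,0],[1,0,0,0,0,0,0]],
])

```text
t: 22.78
ee_pos: [337.7, 320.6, 110.2]
orientation: [0.111, -3.138, -0.0]
ft_force: [-8.4, 8.1, 0.3]
width: 33.6
grasp_force: 30.0
```

Request:
servo_tool([
  [[1,0,0,-0.08,0,0,0],[1,0,0,-0.06,0,0,0],[1,0,0,0,0,0,0]],
])

```text
t: 23.03
ee_pos: [338.7, 320.7, 107.1]
orientation: [-0.112, 3.139, 0.002]
ft_force: [-7.8, 1.2, 25.1]
width: 33.6
grasp_force: 30.0
```

Request:
servo_tool([
  [[-0.14,0,0,0.05,0,0,0],[-0.14,0,0,0,0,0,0],[-0.14,0,0,0,0,0,0],[-0.14,0,0,0.5,0,0,0],[-0.14,0,0,0.9,0,0,0]],
])

```text
t: 23.45
ee_pos: [337.3, 318.5, 161.3]
orientation: [0.112, -3.134, 0.007]
ft_force: [0.4, 0.3, 0.6]
width: 49.9
grasp_force: 0.0
```

Request:
servo_tool([
  [[-0.14,0,0,0.9,0,0,0],[-0.14,0,0,0.9,0,0,0],[-0.14,0,0,0.9,0,0,0],[-0.14,0.27,-0.37,0.3,0,0,-1],[-0.14,0.27,-0.37,0,0,0,-1]],
])

```text
t: 23.87
ee_pos: [361.7, 291.3, 287.1]
orientation: [0.165, 3.132, 0.007]
ft_force: [0.7, 0.3, -0.3]
width: 49.9
grasp_force: 0.0
```

Request:
servo_tool([
  [[-0.14,0.27,-0.37,0,0,0,-1],[-0.14,0.27,-0.37,0,0,0,-1],[-0.14,0.27,-0.37,0,0,0,-1],[-0.14,0.27,-0.37,0,0,0,-1],[-0.14,0.27,-0.37,0,0,0,-1]],
])

```text
t: 24.28
ee_pos: [414.7, 215.3, 283.3]
orientation: [-0.844, -3.026, 0.001]
ft_force: [0.5, 0.2, -0.1]
width: 50.1
grasp_force: 0.0
```

Request:
servo_tool([
  [[-0.14,0.27,-0.37,0,0,0,-1],[-0.14,0.27,-0.37,0,0,0,-1],[-0.14,0.27,-0.37,0,0,0,-1],[-0.14,0.27,-0.37,0,0,0,-1],[-0.14,0.27,-0.37,0,0,0,-1]],
])

```text
t: 24.7
ee_pos: [468.7, 141.3, 283.2]
orientation: [-1.479, -2.771, 0.001]
ft_force: [-0.1, -0.1, 0.4]
width: 50.7
grasp_force: 0.0
```

Request:
servo_tool([
  [[-0.14,0.27,-0.37,0,0,0,-1],[-0.14,0.27,-0.37,0,0,0,-1],[-0.14,0.27,-0.37,0,0,0,-1],[-0.14,0.27,-0.37,0,0,0,-1],[-0.14,0.27,-0.37,0,0,0,-1]],
])

```text
t: 25.12
ee_pos: [522.6, 67.3, 283.1]
orientation: [-2.044, -2.385, 0.001]
ft_force: [0.3, -0.6, -0.4]
width: 50.3
grasp_force: 0.0
```

Request:
servo_tool([
  [[-0.14,0,0,0,0,0,-0.6],[-0.14,0,0,0,0,0,0],[-0.14,0,0,0,0,0,0]],
])

```text
t: 25.37
ee_pos: [522.0, 68.1, 283.1]
orientation: [-2.099, -2.337, 0.001]
ft_force: [-1.1, 1.0, -0.1]
width: 50.1
grasp_force: 0.0
```

```bash
python3 - <<'E'
from h import *
look('w7.png')
im,c=shot("wrist","w7a.png");im2,_=shot("top","top7.png")
cv2.imwrite("pics/w7b.png",np.vstack([cv2.resize(cv2.imread("pics/w7.png"),(533,400)),cv2.resize(cv2.imread("pics/top7.png")[150:270,100:420],(533,200))]))
E
```

```text
t 25.4 p [522.   68.1 283.1] yaw 96.2 z [-0. -0. -1.] q [ 0.11  0.31  1.86  0.    0.97 -0.  ] w 50.1
white [255. 180.] c 520.9 68.5 size 40 11 ang 96.4
white [311. 160.] c 589.7 99.1 size 114 48 ang 76.6
dark [305. 277.] c 611.3 -71.0 size 106 20 ang 110.4
dark [206. 274.] c 466.2 -82.6 size 122 20 ang 80.8
red [290. 215.] c 574.6 25.8 size 40 26 ang 95.4
```

View pics/w7b.png

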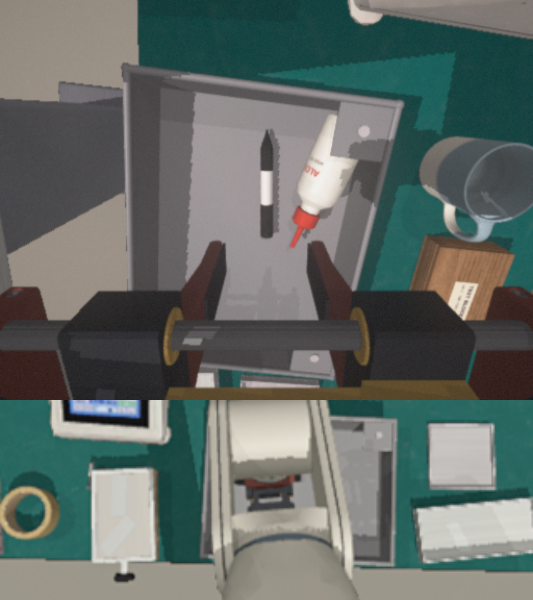

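The picture shows the hood shut with both boxes inside. The marker spans (266,130)-(266,238) and lies between the fingers, with the bottle beside it. I'll grip the marker here.

Request:
servo_tool([
  [[-0.14,0,0,-0.9,0,0,0],[-0.14,0,0,-0.9,0,0,0],[-0.14,0,0,-0.9,0,0,0],[-0.14,0,0,-0.9,0,0,0],[-0.14,0,0,-0.9,0,0,0]],
])

```text
t: 25.93
ee_pos: [522.1, 68.8, 102.3]
orientation: [2.098, 2.338, 0.001]
ft_force: [1.1, -0.1, 0.4]
width: 50.1
grasp_force: 0.0
```

Request:
servo_tool([
  [[-0.14,0,0,-0.38,0,0,0],[-0.14,0,0,0,0,0,0],[-0.14,0,0,0,0,0,0]],
])

```text
t: 26.18
ee_pos: [521.7, 68.7, 87.4]
orientation: [-2.098, -2.337, 0.002]
ft_force: [-0.1, -0.6, 0.4]
width: 49.8
grasp_force: 0.0
```

Request:
servo_tool([
  [[1,0,0,0,0,0,0],[1,0,0,0,0,0,0],[1,0,0,0,0,0,0],[1,0,0,0,0,0,0],[1,0,0,0,0,0,0]],
])

```text
t: 26.6
ee_pos: [522.4, 68.3, 88.7]
orientation: [2.1, 2.336, 0.001]
ft_force: [0.2, -0.8, -0.0]
width: 20.2
grasp_force: 0.0
```

Request:
servo_tool([
  [[1,0,0,0,0,0,0],[1,0,0,0,0,0,0],[1,0,0,0,0,0,0],[1,0,0,0.4,0,0,0],[1,0,0,0.8,0,0,0]],
])

```text
t: 27.02
ee_pos: [520.1, 68.0, 134.0]
orientation: [-2.097, -2.333, 0.008]
ft_force: [0.1, 0.4, -0.1]
width: 10.7
grasp_force: 30.0
```

Request:
servo_tool([
  [[1,0,0,0.9,0,0,0],[1,0,0,0.9,0,0,0],[1,-0.1,-0.4,0.7,0,0,0],[1,-0.2,-0.9,0,0,0,0],[1,-0.2,-0.9,0,0,0,0]],
])

```text
t: 27.43
ee_pos: [503.1, -20.0, 238.5]
orientation: [2.094, 2.336, 0.005]
ft_force: [0.1, -1.0, -1.9]
width: 10.8
grasp_force: 30.0
```

Request:
servo_tool([
  [[1,-0.2,-0.9,0,0,0,0],[1,-0.2,-0.9,0,0,0,0],[1,-0.2,-0.9,0,0,0,0],[1,-0.2,-0.9,0,0,0,0],[1,-0.2,-0.9,0,0,0,0]],
])

```text
t: 27.85
ee_pos: [461.3, -201.3, 236.3]
orientation: [2.1, 2.336, 0.0]
ft_force: [-0.7, -0.1, 0.1]
width: 10.8
grasp_force: 30.0
```

Request:
servo_tool([
  [[1,-0.2,-0.9,0,0,0,0],[1,-0.2,-0.9,0,0,0,0],[1,-0.1,-0.8,0,0,0,0],[1,0,0,0,0,0,0],[1,0,0,0,0,0,0]],
])

```text
t: 28.27
ee_pos: [441.6, -305.1, 236.1]
orientation: [-2.104, -2.333, -0.0]
ft_force: [-0.8, 0.1, -0.5]
width: 11.0
grasp_force: 30.0
```

```bash
python3 - <<'E'
from h import *
look('w8.png',xy=(300,700,-500,-150))
cv2.imwrite("pics/w8b.png",cv2.imread("pics/w8.png"))
E
```

```text
t 28.3 p [ 441.6 -305.1  236.1] yaw 95.9 z [-0.  0. -1.] q [-0.63  0.39  1.87  0.    0.88 -0.73] w 11.0
white [383. 213.] c 583.8 -315.8 size 50 6 ang 91.5
white [259. 178.] c 444.3 -303.9 size 161 68 ang 97.2
dark [263. 319.] c 461.9 -497.9 size 677 160 ang 6.0
dark [256. 282.] c 452.8 -427.7 size 94 51 ang 98.2
dark [178.  33.] c 352.8 -161.3 size 57 5 ang 91.0
```

View pics/w8b.png

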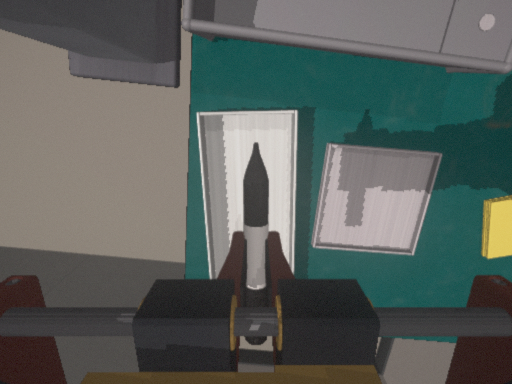

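The picture shows the marker held at (256,200), centred over the tool tray (rim corners (198,114) and (297,111)), with the drip tray at (377,200). I'll lower the marker into the tool tray.

Request:
servo_tool([
  [[1,0,-0.7,-0.5,0,0,0],[1,-0.03,0,-0.8,0,0,0],[1,0,0,-0.8,0,0,0],[1,0,0,-0.8,0,0,0],[1,0,0,-0.6,0,0,0]],
])

```text
t: 28.73
ee_pos: [440.6, -329.6, 94.1]
orientation: [-2.097, -2.336, 0.0]
ft_force: [0.4, -0.7, -0.8]
width: 10.8
grasp_force: 30.0
```

Request:
servo_tool([
  [[1,0,0,-0.1,0,0,0],[1,0,0,0,0,0,0],[1,0,0,0,0,0,0]],
])

```text
t: 28.98
ee_pos: [441.7, -331.1, 93.0]
orientation: [2.099, 2.337, 0.0]
ft_force: [0.5, 0.1, -0.5]
width: 10.8
grasp_force: 30.0
```

Request:
servo_tool([
  [[1,0,0,-0.1,0,0,0],[1,0,0,0,0,0,0],[0.09,0,0,0,0,0,0],[0.09,0,0,0,0,0,0],[0.09,0,0,0,0,0,0]],
])

```text
t: 29.4
ee_pos: [441.3, -332.0, 88.9]
orientation: [2.1, 2.335, 0.0]
ft_force: [-0.6, -0.1, 0.4]
width: 27.8
grasp_force: 0.0
```

Request:
servo_tool([
  [[0.09,0,0,0.9,0,0,0],[0.09,0,0,0.9,0,0,0],[0.09,0,0,0.9,0,0,0],[0.09,0,0,0.9,0,0,0],[0.09,0,0,0.9,0,0,0]],
])

```text
t: 29.82
ee_pos: [440.6, -331.5, 270.2]
orientation: [2.101, 2.336, 0.0]
ft_force: [0.3, -0.5, 0.1]
width: 40.1
grasp_force: 0.0
```

Request:
servo_tool([
  [[-0.36,0,0,0.5,-1,0,0],[-0.36,0,0,0,-1,0,0],[-0.36,0,0,0,-1,0,0],[-0.36,0,0,0,-1,0,0],[-0.36,0,0,0,0,0,0]],
])

```text
t: 30.23
ee_pos: [440.4, -330.3, 288.2]
orientation: [1.925, 2.145, -0.381]
ft_force: [-0.9, 0.0, -0.4]
width: 59.7
grasp_force: 0.0
```

```bash
python3 - <<'E'
from h import *
o=readout.get_obs();print(o["qpos"],o["ee_pos"],R.from_rotvec(o["orientation"]).as_matrix().round(3))
im,c=shot("wrist","w9.png");hsv=cv2.cvtColor(im,cv2.COLOR_RGB2HSV)
cv2.imwrite("pics/w9b.png",cv2.imread("pics/w9.png"))
E
```

```text
[-0.54180956  0.28946125  1.91122874 -0.42396591  0.80029132 -0.37369972] [ 440.43410187 -330.3245755   288.22398934] [[-0.108  0.994 -0.   ]
 [ 0.933  0.101 -0.344]
 [-0.342 -0.037 -0.939]]
```

View pics/w9b.png

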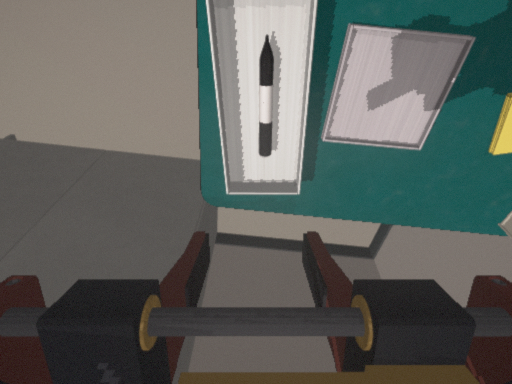

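The picture shows the marker lying flat in the tool tray at (266,97), with the drip tray at (400,87). Now I'll model the wrist so I can choose how to stand the bottle up.

```bash
cat > kin.py <<'E'
import numpy as np
from scipy.spatial.transform import Rotation as R
from scipy.optimize import least_squares
def rz(a):return R.from_euler('z',a).as_matrix()
def ry(a):return R.from_euler('y',a).as_matrix()
lo=np.array([-3,-.9,.09,-1.31,.11,-2.54]);hi=np.array([3,2.11,2.58,4.45,2.69,2.54])
def fk(q,P):
    a1,d1,L2,a3,d4,dt=P
    A=rz(q[0]);B=A@ry(q[1]);C=B@ry(q[2]);D=C@rz(q[3])@ry(q[4])@rz(q[5])@rz(np.pi/2)
    p=A@[a1,0,0]+[0,0,d1]+B@[0,0,L2]+C@[a3,0,d4]+D@[0,0,dt]
    return p,D
Q=np.array([[-1.35697,.4237,1.6306,0,1.08858,-.019],[.57829,.261347,1.8724,-.00046,1.00898,2.0866],[.23,.2,2.01,0,.93,.26],[.59,.43,1.74,0,.96,-1.05],[-.18,.3,1.9,0,.94,.06],[.62,.16,1.78,0,1.18,-1.02],[-.63,.39,1.87,0,.88,-.73],[-.54181,.28946,1.91123,-.423966,.80029,-.3737]])
X=np.array([[144.15,-607.76,302.01],[423.92,290.81,302.41],[441.2,117.5,282.2],[484.1,341.8,254.3],[507.6,-79.5,274.5],[413,311.6,389.8],[441.6,-305.1,236.1],[440.43,-330.32,288.22]])
W=np.array([5,5,1,1,1,1,1,5])
f=least_squares(lambda P:np.concatenate([(fk(q,P)[0]-x)*w for q,x,w in zip(Q,X,W)]),[100,400,500,0,500,200]);P=f.x
def ik(p,D,q0):
    return least_squares(lambda q:np.concatenate([(fk(q,P)[0]-p)/100,(fk(q,P)[1]-D).ravel()]),np.clip(q0,lo+1e-3,hi-1e-3),bounds=(lo,hi))
E
python3 - <<'E'
from kin import *
print(P.round(1),np.abs(f.fun).max());print(fk(Q[-1],P)[1].round(3))
c=np.array([580,-307,0.])
for az in range(0,121,15):
    a=np.radians(az);psi=a-np.pi   # tool yaw
    s=np.array([np.cos(a),np.sin(a),0])  # spout dir before tilt
    best=None
    for qd in (a-np.pi,a+np.pi):
        q=np.array([-.5,.3,1.9,0.,.9,np.clip(-.5-qd+np.pi/2,-2.5,2.5)]);log=[]
        for k in range(19):
            t=np.radians(5*k);tz=np.array([0,0,-1])*np.cos(t)+s*np.sin(t);tx=-s*np.cos(t)-np.array([0,0,1])*np.sin(t);ty=np.cross(tz,tx)
            g=c+[0,0,250-k*120/18];r=ik(g-61*tz,np.c_[tx,ty,tz],q);q=r.x;log.append(r.cost)
            if k==0:q00=q
        print(az,"maxcost %.3g"%max(log),q00.round(2),q.round(2))
E
```

```text
[ 12.  238.  567.4  53.5 456.4 194. ] 58.53257094246274
[[-0.108  0.994 -0.   ]
 [ 0.933  0.101 -0.344]
 [-0.342 -0.037 -0.939]]
0 maxcost 0.685 [-0.52  0.36  1.97  1.63  0.11  2.54] [-0.76  0.9   2.14  2.38  1.5   1.64]
0 maxcost 1.12 [-0.49  0.46  1.54 -0.    1.14 -2.06] [-0.54  0.54  1.99  0.71  0.11 -2.54]
15 maxcost 0.653 [-0.55  0.36  1.95  1.33  0.19  2.54] [-0.84  0.91  2.03  2.03  1.48  1.76]
15 maxcost 1.27 [-0.49  0.46  1.54 -0.    1.14 -2.32] [-0.55  0.55  1.98  0.57  0.11 -2.54]
30 maxcost 0.56 [-0.62  0.38  1.86  0.93  0.52  2.54] [-0.88  0.93  1.88  1.73  1.52  1.9 ]
30 maxcost 1.49 [-0.48  0.46  1.54 -0.02  1.14 -2.54] [-0.56  0.57  1.95  0.42  0.11 -2.54]
45 maxcost 0.402 [-0.63  0.4   1.74  0.62  0.79  2.54] [-0.88  0.96  1.72  1.48  1.61  2.03]
45 maxcost 1.75 [-0.44  0.46  1.56 -0.16  1.1  -2.54] [-0.64  0.62  1.79  0.53  0.56 -2.54]
60 maxcost 0.227 [-0.59  0.43  1.64  0.38  0.97  2.54] [-0.86  1.01  1.56  1.28  1.75  2.12]
60 maxcost 1.91 [-0.39  0.44  1.61 -0.33  1.01 -2.54] [-0.78  0.83  1.5   0.86  1.38 -2.54]
75 maxcost 0.0845 [-0.55  0.45  1.57  0.2   1.08  2.54] [-0.82  1.06  1.39  1.12  1.92  2.18]
75 maxcost 1.86 [-0.36  0.41  1.7  -0.54  0.85 -2.54] [-0.7   1.33  1.14  2.06  2.69 -2.54]
90 maxcost 0.00809 [-0.51  0.46  1.55  0.06  1.13  2.54] [-0.77  1.11  1.24  0.97  2.09  2.2 ]
90 maxcost 2.62 [-0.35  0.38  1.83 -0.84  0.6  -2.54] [-0.53  0.65  1.86 -0.39  0.11 -2.54]
105 maxcost 1.34e-18 [-0.49  0.46  1.54 -0.    1.14  2.39] [-0.71  1.16  1.1   0.82  2.26  2.17]
105 maxcost 2.87 [-0.4   0.36  1.93 -1.21  0.29 -2.54] [-0.51  0.67  1.85 -0.7   0.11 -2.54]
120 maxcost 1.01e-18 [-0.49  0.46  1.54 -0.    1.14  2.13] [-0.64  1.21  0.98  0.64  2.41  2.08]
120 maxcost 3.06 [-0.43  0.36  1.95 -1.31  0.17 -2.54] [-0.49  0.68  1.84 -1.07  0.11 -2.54]
```

Request:
servo_tool([
  [[-0.36,0.33,0.9,0,1,0,0],[-0.36,0.33,0.9,0,1,0,0],[-0.36,0.33,0.9,0,1,0,0],[-0.36,0.33,0.9,0,1,0,0],[-0.36,0.33,0.9,0,0,0,-1]],
])

```text
t: 30.7
ee_pos: [508.4, -151.4, 289.0]
orientation: [-2.196, -2.24, -0.011]
ft_force: [0.2, -0.4, -0.1]
width: 59.6
grasp_force: 0.0
```

Request:
servo_tool([
  [[-0.36,0.33,0.9,0,0,0,-1],[-0.36,0.33,0.9,0,0,0,-1],[-0.36,0.33,0.9,0,0,0,-0.8],[-0.36,0.33,0.8,0,0,0,0],[-0.36,0.33,0.5,0,0,0,0]],
])

```text
t: 31.12
ee_pos: [573.8, 11.1, 288.6]
orientation: [-2.453, -1.957, -0.004]
ft_force: [0.7, -0.1, 0.2]
width: 59.7
grasp_force: 0.0
```

Request:
servo_tool([
  [[-0.36,0,0,0,0,0,0],[-0.36,0,0,0,0,0,0]],
])

```text
t: 31.28
ee_pos: [573.7, 9.0, 288.2]
orientation: [-2.453, -1.959, -0.002]
ft_force: [0.1, -0.0, -0.1]
width: 59.7
grasp_force: 0.0
```

```bash
python3 - <<'E'
from h import *
look('w10.png')
im=cv2.cvtColor(cv2.imread('pics/w10.png'),cv2.COLOR_BGR2RGB);c=cam("wrist")
hsv=cv2.cvtColor(im,cv2.COLOR_RGB2HSV);m=((hsv[...,1]>130)&((hsv[...,0]<8)|(hsv[...,0]>172))).astype(np.uint8)
n,l,s,ce=cv2.connectedComponentsWithStats(m);i=[j for j in range(1,n) if s[j][4]>60];print([(s[j].tolist()) for j in i])
for j in i:
    ys,xs=np.nonzero(l==j);w=ray(c,np.c_[xs,ys],30)[:,:2]
    d=np.array([np.cos(np.radians(77)),np.sin(np.radians(77))]);n_=np.array([-d[1],d[0]]);a=w@d;b=w@n_
    for k in np.arange(a.min(),a.max(),6):
        u=(a>=k)&(a<k+6);print(round(k+3),b[u].min().round(1),b[u].max().round(1),((b[u].min()+b[u].max())/2*n_+(k+3)*d).round(1))
E
```

```text
t 31.3 p [573.7   9.  288.2] yaw 77.2 z [-0.  0. -1.] q [-0.01  0.37  1.76  0.    1.02  0.22] w 59.7
white [246. 104.] c 586.2 95.0 size 100 43 ang 75.7
white [262.  47.] c 613.1 152.4 size 11 10 ang 77.3
dark [188. 287.] c 447.3 -130.5 size 154 56 ang 40.9
dark [314. 274.] c 626.7 -151.6 size 129 24 ang 94.1
red [249. 168.] c 566.9 21.2 size 48 23 ang 71.7
[[239, 152, 24, 41, 436]]
124 -549.8 -547.2 [562.4  -2.2]
130 -551.0 -547.3 [564.4   3.5]
136 -551.1 -547.3 [565.8   9.4]
142 -552.3 -547.3 [567.8  15.1]
148 -552.3 -547.4 [569.1  20.9]
154 -563.4 -536.4 [570.5  26.7]
160 -563.4 -536.4 [571.9  32.6]
166 -563.3 -536.5 [573.2  38.4]
172 -564.5 -536.6 [575.2  44.1]
```

Request:
servo_tool([
  [[-0.36,-0.03,0.65,-0.5,0,0,0],[-0.36,0,0,-0.9,0,0,0],[-0.36,0,0,-0.9,0,0,0],[-0.36,0,0,-0.9,0,0,0],[-0.36,0,0,-0.9,0,0,0]],
])

```text
t: 31.75
ee_pos: [571.4, 32.7, 123.2]
orientation: [-2.458, -1.955, -0.001]
ft_force: [0.2, -0.9, -0.3]
width: 59.4
grasp_force: 0.0
```

Request:
servo_tool([
  [[-0.36,0,0,-0.5,0,0,0],[-0.36,0,0,-0.3,0,0,0],[-0.36,0,0,0,0,0,0],[-0.36,0,0,0,0,0,0]],
])

```text
t: 32.08
ee_pos: [571.9, 33.3, 92.5]
orientation: [-2.458, -1.956, 0.0]
ft_force: [-0.2, -0.2, -0.1]
width: 59.7
grasp_force: 0.0
```

Close on the cap.

Request:
servo_tool([
  [[1,0,0.05,-0.05,0,0,0],[1,0,0,0,0,0,0],[1,0,0,0,0,0,0],[1,0,0,0,0,0,0],[1,0,0,0,0,0,0]],
])

```text
t: 32.5
ee_pos: [572.2, 36.4, 91.1]
orientation: [2.456, 1.957, 0.002]
ft_force: [-0.5, -0.4, 0.0]
width: 30.1
grasp_force: 1.7
```

Request:
servo_tool([
  [[1,0,0,0,0,0,0],[1,0,0,0,0,0,0],[1,0,0,0,0,0,0]],
])

```text
t: 32.75
ee_pos: [572.1, 36.2, 90.6]
orientation: [2.457, 1.957, 0.001]
ft_force: [0.8, -1.4, 2.7]
width: 28.7
grasp_force: 30.0
```

Request:
servo_tool([
  [[1,-0.07,-0.25,0,0,0,0],[1,-0.12,-0.5,0,0,0,0],[1,-0.12,-0.5,0,0,0,0],[1,-0.12,-0.5,0,0,0,0],[1,0,0,0,0,0,0]],
])

```text
t: 33.17
ee_pos: [553.5, -36.7, 90.2]
orientation: [-2.459, -1.955, 0.002]
ft_force: [-0.7, -2.2, 4.6]
width: 28.7
grasp_force: 30.0
```

Request:
servo_tool([
  [[1,-0.1,-0.4,0,0,0,0],[1,0,0,0,0,0,0]],
])

```text
t: 33.33
ee_pos: [550.1, -51.4, 90.3]
orientation: [2.459, 1.956, -0.001]
ft_force: [0.3, -1.8, 3.6]
width: 28.7
grasp_force: 30.0
```

```bash
python3 - <<'E'
from h import *
look('w11.png')
E
cp pics/w11.png pics/w11b.png
```

```text
t 33.3 p [550.1 -51.4  90.3] yaw 77.0 z [-0. -0. -1.] q [-0.11  0.65  1.89 -0.    0.61  0.11] w 28.7
white [252.  98.] c 568.0 33.2 size 83 39 ang 76.3
dark [275. 292.] c 536.9 -63.4 size 371 186 ang 169.5
dark [353.  18.] c 625.6 61.0 size 12 2 ang 83.2
red [257. 276.] c 548.2 -64.2 size 34 27 ang 77.0
```

View pics/w11b.png

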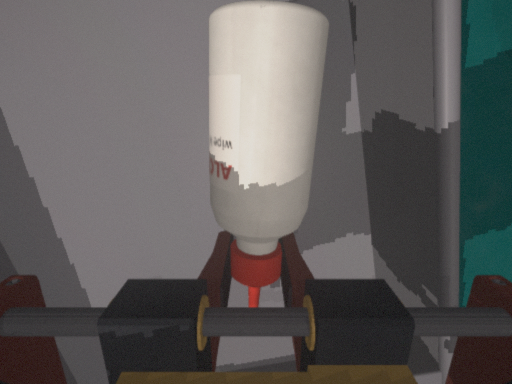

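The picture shows the bottle fully clear of the corner plate: its base is at about (265,15) and the cap is held at (257,262). I'll lift and turn it.

Request:
servo_tool([
  [[1,0,0,0.4,0,0,0],[1,0,0,0.8,0,0,0],[1,0,0,0.9,0,0,0],[1,0,0,0.9,0,0,0],[1,0,0,0.9,0,0,0]],
])

```text
t: 33.8
ee_pos: [550.0, -48.7, 247.3]
orientation: [-2.455, -1.957, 0.002]
ft_force: [0.6, 0.5, -1.8]
width: 28.5
grasp_force: 30.0
```

Request:
servo_tool([
  [[1,0,0,0.9,0,0,0],[1,0,0,0.9,0,0,0],[1,0,0,0.3,0,0,0],[1,0,0,0,0,0,0]],
])

```text
t: 34.13
ee_pos: [552.0, -49.1, 333.3]
orientation: [2.453, 1.956, 0.007]
ft_force: [0.2, -0.0, 0.1]
width: 28.5
grasp_force: 30.0
```

Request:
servo_tool([
  [[1,0.04,-0.26,0,0,0,-0.5],[1,0.04,-0.26,0,0,0,-0.8],[1,0.04,-0.26,0,0,0,-0.8],[1,0.04,-0.26,0,0,0,-0.8],[1,0.04,-0.26,0,0,0,-0.8]],
])

```text
t: 34.55
ee_pos: [557.6, -101.5, 327.0]
orientation: [-2.739, -1.531, 0.006]
ft_force: [0.2, -0.6, -0.5]
width: 28.5
grasp_force: 30.0
```

```bash
python3 -c "
from h import *
look('w12.png')"
```

```text
t 34.5 p [ 557.6 -101.5  327. ] yaw 58.4 z [-0.  0. -1.] q [-0.2   0.31  1.74  0.    1.1   0.35] w 28.5
white [247. 141.] c 568.9 -60.0 size 64 27 ang 137.1
```

Request:
servo_tool([
  [[1,0.04,-0.25,0,0,0,-1],[1,0.04,-0.25,0,0,0,-1],[1,0.04,-0.25,0,0,0,-1],[1,0.04,-0.25,0,0,0,-1],[1,0.04,-0.25,0,0,0,-1]],
])

```text
t: 35.02
ee_pos: [565.8, -151.2, 327.4]
orientation: [-3.006, -0.904, 0.006]
ft_force: [0.6, 0.5, -0.7]
width: 28.5
grasp_force: 30.0
```

Request:
servo_tool([
  [[1,0.04,-0.25,0,0,0,-1],[1,0.04,-0.25,0,0,0,-1],[1,0.04,-0.25,0,0,0,-1],[1,0.04,-0.25,0,0,0,-1],[1,0.04,-0.25,0,0,0,-1]],
])

```text
t: 35.43
ee_pos: [573.9, -201.1, 327.3]
orientation: [-3.131, -0.231, 0.006]
ft_force: [0.1, 0.5, -0.8]
width: 28.7
grasp_force: 30.0
```

Request:
servo_tool([
  [[1,0.04,-0.25,0,0,0,-1],[1,0.04,-0.25,0,0,0,-1],[1,0.04,-0.25,0,0,0,-1],[1,0.04,-0.25,0,0,0,-1],[1,0.04,-0.25,0,0,0,-1]],
])

```text
t: 35.85
ee_pos: [582.0, -251.1, 327.2]
orientation: [-3.107, 0.452, 0.007]
ft_force: [0.2, -0.0, -1.1]
width: 28.9
grasp_force: 30.0
```

Request:
servo_tool([
  [[1,0.04,-0.25,0,0,0,-1],[1,0.04,-0.25,0,0,0,-1],[1,0.04,-0.25,0,0,0,-1],[1,0.04,-0.25,0,0,0,-1],[1,0.04,-0.25,0,0,0,-1]],
])

```text
t: 36.27
ee_pos: [590.1, -301.0, 327.1]
orientation: [-2.937, 1.114, 0.007]
ft_force: [-0.4, -0.6, -1.2]
width: 28.6
grasp_force: 30.0
```

Request:
servo_tool([
  [[1,0.04,-0.25,0,0,0,-1],[1,0.04,-0.25,0,0,0,-1],[1,0.04,-0.25,0,0,0,-1],[1,0.04,-0.25,0,0,0,-1],[1,0.04,-0.25,0,0,0,-1]],
])

```text
t: 36.68
ee_pos: [598.2, -351.0, 326.9]
orientation: [-2.626, 1.724, 0.007]
ft_force: [-0.9, 0.4, -0.5]
width: 28.5
grasp_force: 30.0
```

```bash
python3 -c "
from h import *
look('w13.png',xy=(300,900,-700,0))"
```

```text
t 36.7 p [ 598.2 -351.   326.9] yaw -66.5 z [-0.  0. -1.] q [-0.55  0.5   1.44  0.    1.2   2.18] w 28.5
white [346. 205.] c 458.3 -349.3 size 193 63 ang 97.0
white [277. 107.] c 599.3 -425.8 size 256 94 ang 111.8
dark [255. 293.] c 522.6 -177.7 size 174 137 ang 24.1
dark [131. 224.] c 739.1 -199.4 size 44 41 ang 23.4
red [254. 275.] c 533.3 -188.9 size 94 72 ang 106.6
```

Request:
servo_tool([
  [[1,0,0,0,0.5,0.2,0],[1,0,0,0,0.9,0.39,0],[1,0,0,0,0.9,0.39,0],[1,0,0,0,0.9,0.39,0],[1,0,0,0,0.9,0.39,0]],
])

```text
t: 37.15
ee_pos: [598.5, -350.5, 328.2]
orientation: [-2.416, 1.575, 0.483]
ft_force: [0.4, -0.3, -1.8]
width: 28.9
grasp_force: 30.0
```

Request:
servo_tool([
  [[1,0,0,0,0.9,0.39,0],[1,0,0,0,0.9,0.39,0],[1,0,0,0,0.9,0.39,0],[1,0,0,0,0.9,0.39,0],[1,0,0,0,0.9,0.39,0]],
])

```text
t: 37.57
ee_pos: [598.6, -350.8, 328.0]
orientation: [-2.121, 1.385, 0.924]
ft_force: [0.7, -0.2, -0.8]
width: 28.8
grasp_force: 30.0
```

```bash
python3 -c "
from h import *
pose()"
```

```text
t 37.6 p [ 598.6 -350.8  328. ] yaw -66.1 z [-0.29  0.67 -0.68] q [-0.66  0.79  1.1   0.39  1.98  2.08] w 28.8
```

Request:
servo_tool([
  [[1,0,0,0,0.9,0.39,0],[1,0,0,0,0.9,0.39,0],[1,0,0,0,0.9,0.39,0],[1,0,0,0,0.9,0.39,0],[1,0,0,0,0.9,0.39,0]],
])

```text
t: 37.98
ee_pos: [598.8, -350.8, 327.8]
orientation: [-1.78, 1.164, 1.283]
ft_force: [-0.1, -0.5, -1.8]
width: 28.8
grasp_force: 30.0
```

Request:
servo_tool([
  [[1,0,0,0,0.9,0.39,0],[1,0,0,0,0.9,0.39,0],[1,0,0,0,0.9,0.39,0],[1,0,0,0,0.7,0.3,0],[1,0,0,0,0,0,0]],
])

```text
t: 38.4
ee_pos: [598.5, -350.3, 325.3]
orientation: [-1.496, 0.983, 1.506]
ft_force: [-0.3, -0.2, -2.0]
width: 28.8
grasp_force: 30.0
```

```bash
python3 - <<'E'
from h import *
pose();o=readout.get_obs();print(R.from_rotvec(o["orientation"]).as_matrix().round(3))
im,c=shot("scene","sc14.png");im2,c2=shot("top","tp14.png")
a=cv2.imread("pics/sc14.png")[150:384,200:460];b=cv2.imread("pics/tp14.png")[80:314,250:510]
cv2.imwrite("pics/j14.png",np.hstack([cv2.resize(a,(400,360)),cv2.resize(b,(400,360))]))
E
```

```text
t 38.4 p [ 598.5 -350.3  325.3] yaw 105.8 z [-0.4   0.92  0.01] q [-0.7   1.03  0.98  0.88  2.52  2.34] w 28.8
[[-0.002 -0.918 -0.396]
 [ 0.007 -0.396  0.918]
 [-1.    -0.001  0.007]]
```

View pics/j14.png

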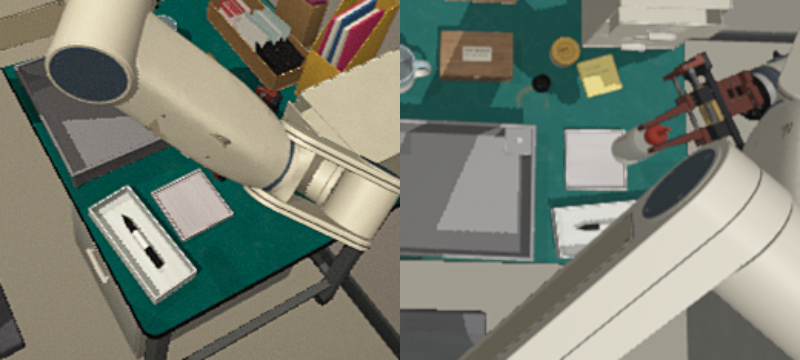

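The view shows the bottle held upright over the drip tray: red cap at (656,135), body below at (630,150), tray at (596,158).

```bash
python3 - <<'E'
from h import *
o=readout.get_obs();M=R.from_rotvec(o["orientation"]).as_matrix();g=o["ee_pos"]+61*M[:,2];print("grip",g)
c=cam("top")
for h in(41,11,-11,-68,-123):print(h,proj(c,g+[0,0,h]).round(1))
im=cv2.cvtColor(cv2.imread("pics/tp14.png"),cv2.COLOR_BGR2RGB);hsv=cv2.cvtColor(im,cv2.COLOR_RGB2HSV)
sub=np.zeros(im.shape[:2],bool);sub[140:200,370:440]=1
r=sub&(hsv[...,1]>140)&((hsv[...,0]<6)|(hsv[...,0]>174))&(hsv[...,2]>120);ys,xs=np.nonzero(r);print("red",xs.mean(),ys.mean(),xs.min(),xs.max(),ys.min(),ys.max())
w=sub&(hsv[...,1]<45)&(hsv[...,2]>150);n,l,s,ce=cv2.connectedComponentsWithStats(w.astype(np.uint8));print([(s[i].tolist(),ce[i].round(1).tolist()) for i in range(1,n) if s[i][4]>30])
# drip tray from initial top picture
im=cv2.imread("pics/top0.png");h=cv2.cvtColor(im,cv2.COLOR_BGR2HSV);m=((h[...,1]<60)&(h[...,2]>110)).astype(np.uint8);m[:155]=0;m[207:]=0;m[:,:350]=0;m[:,402:]=0
k=max(cv2.findContours(m,cv2.RETR_EXTERNAL,cv2.CHAIN_APPROX_NONE)[0],key=cv2.contourArea);print("tray",cv2.minAreaRect(ray(c,k[:,0],12)[:,:2].astype(np.float32)))
E
```

```text
grip [ 574.59301848 -294.85860421  327.83471873]
41 [[426.2 164.1]]
11 [[420.  166.5]]
-11 [[415.7 168.2]]
-68 [[405.6 172.2]]
-123 [[396.9 175.6]]
red 416.8131868131868 166.8021978021978 411 424 161 172
[([436, 154, 4, 12, 32], [437.1, 160.6]), ([370, 164, 34, 36, 851], [381.8, 182.5]), ([402, 165, 9, 14, 64], [405.7, 171.5])]
tray ((580.2858276367188, -306.36981201171875), (126.64253234863281, 128.31712341308594), 1.07839834690094)
```

Request:
servo_tool([
  [[1,0.07,-0.14,-0.5,0,0,0],[1,0.07,-0.15,-0.8,0,0,0],[1,0,0,-0.8,0,0,0],[1,0,0,-0.8,0,0,0],[1,0,0,0,0,0,0]],
])

```text
t: 38.92
ee_pos: [603.1, -361.7, 207.6]
orientation: [-1.5, 0.988, 1.505]
ft_force: [-0.5, 0.7, -1.9]
width: 28.8
grasp_force: 30.0
```

Request:
servo_tool([
  [[1,0,0,-0.8,0,0,0],[1,0,0,-0.6,0,0,0],[1,0,0,-0.3,0,0,0],[1,0,0,0,0,0,0]],
])

```text
t: 39.25
ee_pos: [603.9, -362.7, 144.7]
orientation: [-1.504, 0.987, 1.501]
ft_force: [-0.5, 0.3, -1.0]
width: 28.8
grasp_force: 30.0
```

```bash
python3 -c "
from h import *
pose();o=readout.get_obs();M=R.from_rotvec(o['orientation']).as_matrix();print(o['ee_pos']+61*M[:,2],M.round(3))"
```

```text
t 39.2 p [ 603.9 -362.7  144.7] yaw 9.7 z [-0.4   0.92 -0.  ] q [-0.7   1.28  0.88  0.73  2.42  2.16] w 28.8
[ 579.70596115 -306.71221804  144.7032296 ] [[ 0.002 -0.918 -0.397]
 [ 0.    -0.397  0.918]
 [-1.    -0.002 -0.   ]]
```

Request:
servo_tool([
  [[1,0,0,-0.3,0,0,0],[1,0,0,-0.1,0,0,0],[1,0,0,0,0,0,0]],
])

```text
t: 39.5
ee_pos: [604.3, -363.4, 130.5]
orientation: [-1.506, 0.987, 1.499]
ft_force: [1.1, -0.1, -0.8]
width: 28.5
grasp_force: 30.0
```

Request:
servo_tool([
  [[1,0,0,-0.06,0,0,0],[1,0,0,0,0,0,0],[1,0,0,0,0,0,0]],
])

```text
t: 39.75
ee_pos: [604.4, -363.5, 128.5]
orientation: [-1.506, 0.987, 1.498]
ft_force: [-1.2, -1.1, -2.0]
width: 28.6
grasp_force: 30.0
```

Request:
servo_tool([
  [[1,0,0,-0.05,0,0,0],[1,0,0,0,0,0,0],[1,0,0,0,0,0,0]],
])

```text
t: 40.0
ee_pos: [604.2, -363.4, 126.1]
orientation: [-1.506, 0.986, 1.499]
ft_force: [-0.2, 0.2, -0.2]
width: 29.0
grasp_force: 30.0
```

Request:
servo_tool([
  [[1,0,0,-0.04,0,0,0],[1,0,0,0,0,0,0],[1,0,0,0,0,0,0]],
])

```text
t: 40.25
ee_pos: [604.3, -363.6, 125.8]
orientation: [-1.505, 0.984, 1.5]
ft_force: [-0.7, -0.1, 6.5]
width: 28.7
grasp_force: 30.0
```

Request:
servo_tool([
  [[0.2,0,0,0,0,0,0],[0,0,0,0,0,0,0],[-0.3,0,0,0,0,0,0],[-0.5,0,0,0,0,0,0],[-0.5,0,0,0,0,0,0]],
])

```text
t: 40.67
ee_pos: [604.2, -363.3, 124.0]
orientation: [-1.505, 0.987, 1.499]
ft_force: [-0.5, 0.4, 0.7]
width: 58.7
grasp_force: 0.0
```

Request:
servo_tool([
  [[-0.5,0,0,0,0,0,0],[-0.5,0.1,-0.23,0,0,0,0],[-0.5,0.2,-0.46,0,0,0,0],[-0.5,0.2,-0.46,0,0,0,0],[-0.5,0.2,-0.46,0,0,0,0]],
])

```text
t: 41.08
ee_pos: [632.5, -428.3, 124.7]
orientation: [-1.506, 0.986, 1.5]
ft_force: [1.4, -0.3, 0.1]
width: 66.0
grasp_force: 0.0
```

Request:
servo_tool([
  [[-0.5,0.2,-0.46,0,0,0,0],[-0.5,0.2,-0.46,0,0,0,0],[-0.5,0,0,0.5,0,0,0],[-0.5,0,0,0.9,0,0,0],[-0.5,0,0,0.9,0,0,0]],
])

```text
t: 41.5
ee_pos: [647.3, -464.3, 213.0]
orientation: [-1.5, 0.986, 1.504]
ft_force: [1.1, -0.0, 1.7]
width: 66.0
grasp_force: 0.0
```

Request:
servo_tool([
  [[-0.5,0,0,0.9,0,0,0],[-0.5,0,0,0.9,0,0,0],[-0.5,-0.5,0,0.4,-0.9,-0.39,0],[-0.5,-0.5,0,0,-0.9,-0.39,0],[-0.5,0,0,0,0,0,0]],
])

```text
t: 41.92
ee_pos: [593.7, -458.4, 305.8]
orientation: [-1.674, 1.087, 1.371]
ft_force: [0.7, -0.9, 0.5]
width: 65.8
grasp_force: 0.0
```

```bash
python3 - <<'E'
from h import *
pose()
im,c=shot("scene","sc15.png");im2,c2=shot("top","tp15.png");im3,c3=shot("wrist","w15.png")
a=cv2.imread("pics/sc15.png")[130:384,150:500];b=cv2.imread("pics/tp15.png")[80:270,60:450];d=cv2.imread("pics/w15.png")
cv2.imwrite("pics/j15.png",np.vstack([np.hstack([cv2.resize(a,(400,290)),cv2.resize(d,(400,290))]),cv2.resize(b,(800,310),interpolation=cv2.INTER_CUBIC)[:, :]]))
E
```

```text
t 41.9 p [ 593.7 -458.4  305.8] yaw -63.3 z [-0.39  0.9  -0.19] q [-0.78  1.12  0.72  0.7   2.54  2.24] w 65.8
```

View pics/j15.png

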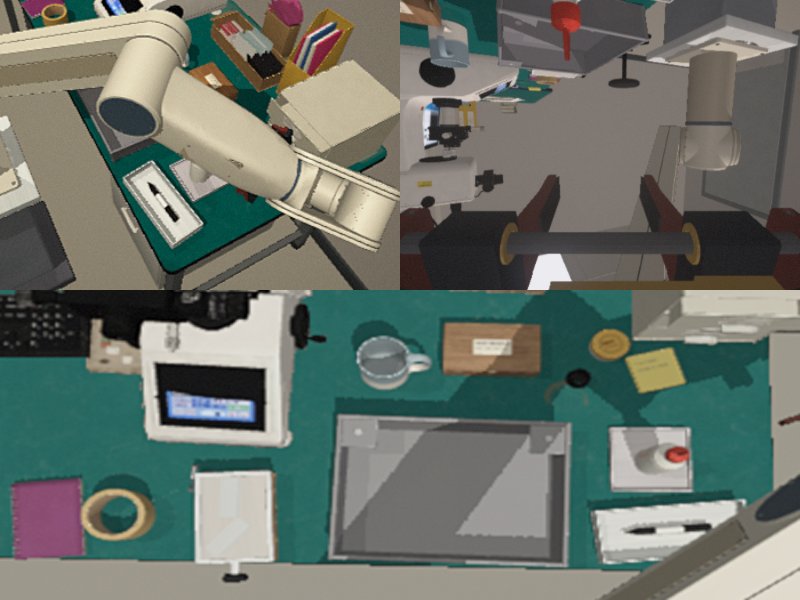

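The pictures show the bottle standing on the drip tray at (663,458), the marker in the tool tray and the bin empty. The hood is shut over both boxes, and the mug, tape roll and loupe have not moved.

```bash
python3 -c "
from workcell import close_job
print(close_job())"
```

```text
the job is handed in; nothing more can be done
None
```

The job is handed in at about 42 s of the 210 s, and the last pictures show it done as asked: bin empty, both slide boxes in the case with the hood shut (the second box was knocked askew but lies flat), marker in the tool tray (no cutter present), bottle upright on the drip tray, and the mug, tape roll and loupe unmoved.

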